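# Put lacquered halo arches to dry

### The arm

A 7-joint arm with a two-finger parallel gripper is mounted at the origin on the work surface. World frame = base frame: x ahead of the robot, y to its left, z up, the work surface at z = 0. Lengths are in mm, angles in rad, forces in N, time in s.
With the tool pointing down it reaches from about 400 to 875 mm from the base axis. Payload 4.4 kg.
Tool frame: the origin (TCP) lies midway between the tips of the shut fingers; the grasp point (between the pads) lies 19 mm behind it; z points along the fingers, y is the line along which they close (so a half turn about z gives the same grasp; the last joint's range is limited). The gripper opens to 85 mm and grips with 20 to 120 N. Pads are 22 mm wide; open, the fingers measure 114 mm over their backs; the gripper's body (76 mm by 85 mm) begins 54 mm behind the grasp point. The pads swing forward as they close: fully open they stand 13 mm farther back than shut.
Start: joints at [1.272, 0.628, 0.038, 1.517, -0.027, 0.996, -0.02], TCP at [149.984, -632.473, 231.313] pointing down, gripper open.
Joint ranges: [-3.06, 3.06], [-0.37, 2.12], [-1.25, 1.32], [0.18, 2.47], [-1.1, 4.24], [0.23, 1.98], [-2.94, 2.94]. Speed limits (rad/s): [2.57, 2.57, 3.14, 3.14, 3.14, 3.14, 3.14].

### API

Orientations are given as [roll, pitch, yaw] about the fixed x, y, z axes, in that order (R = Rz(yaw) Ry(pitch) Rx(roll)).
In Python, from cell import readout, optics, order gives the robot as it stands.
- The arm moves only by the shell command python3 -m jog 'ROWS'. ROWS is a JSON object of lists of equal length, an entry for each row: "claw": the opening, from 0 (shut) to 1 (fully open); "xyz": the shift along the tool's x, y, z each as a share of 0.1 m, from -1 to 1, a list of three; "twist": the turn, a rotation vector about the tool's x, y, z each as a share of 180 degrees, from -1 to 1, a list of three. A call has 1 to 12 rows; each row shifts and turns the commanded pose from where the row before left it, along the tool's axes as they then stand; what a row does not reach is not made up. A row lasts 1/8 s, in which the tool goes at most 62.5 mm and 10.7 degrees, less where a joint would pass 70% of its speed; a pose out of reach is approached as far as the arm can. A call with a number of a shift or a turn outside -1 to 1 is refused whole. A call with a gripper value outside its range is refused whole. The fingers move at their own pace and stop on an object; the grip force is fixed at half the most. Time passes only in rows, so rows that do not move let the fingers close. It gives the time, the measured TCP pose, the force, the opening and the grip force at its end, in the units of the state.
- readout.read_state(): the state, without advancing time (a new reading comes with each control period).
- optics.get_image(name): name is "scene" or "top" or "wrist"; returns a dict with "color" (384x512x3 uint8, red, green, blue), "fovy" (degrees; the focal length in pixels is half the picture's height over the tangent of half this angle, whatever the lens; pixels are square), "cx", "cy" (the principal point, pixels), "view" (4x4, takes a point from world to camera coordinates). Camera axes: x right, y up, looking along -z (the intrinsics and any distortion apply to the point x, -y, -z); pixel columns grow to the right and rows downward; lengths in mm; the calibration is good to about 2 mm. The wrist camera is an equidistant fisheye: a pixel r from the principal point sees the ray r / f radians off the axis. A picture is of the moment at which its call begins. There is no depth.
- order.finish_job(): hands the job in; it is judged then, once.
Trained networks look in the newest picture that a camera, given by its name, has taken for a name from the list of things; names that differ only in an ending like _2 or _b are one class to them, and where a whole thing is asked for, a point or a joint stands for the part that bears it (a point fixed in the world has none). Each returns a list of dicts, best first, with "score" (0 to 1); they miss things now and then, are a little off and sometimes report something else, mostly with a low value. They report only what shows in the picture. A call takes as long as a camera call. They do not tell look-alikes from the thing itself.
- optics.boxes_of(camera, label): "rect" ([left, top, width, height] in pixels, round what is visible of it).
The state is a dict: "clock": time; "qpos": joint angles; "qd": joint speeds; "tau": joint torques, N m; "eef_pos": TCP position; "tool_rot": TCP orientation; "force": force on the tool from outside, world axes, zero at the start; "torque": the same for the moment, N m; "width": finger opening in mm; "gripper_force": force on a finger pad.
Only numpy, scipy, OpenCV 4.12 (cv2) and the standard library are available. Lean on these libraries where they do the work, as an engineer would, in place of code of your own. Each camera call takes 0.05 s, during which the arm holds its last target. There are 200 camera calls.

### The job

The lacquered bronze arches are to be dried. First slide the drip tray by its pull squarely under the middle of the drying bar; then take every arch off its upturned peg by its eye and hang it astride the drying bar, with clear air between neighbours and none dropped; when all hang there, switch the dryer fully on with its red toggle. Leave the statuette, tin and stone where they are, and see that the tray is still centred under the bar at the end.

Things in the scene. Friction and masses are not known exactly. Their poses are not given: they have to be found in the camera images.
- stand: fixed steel peg stand, 400 wide (its y), 211 high; origin on the table under the front face of its peg rail. Four pegs, 7 thick, jut along the stand's -x from the rail at y = +135, +45, -45, -135 (pegs 1 to 4), axes 200 above the table; their free ends turn up. All sizes here in mm
- peg1_tip (a point): centre of the upturned end of peg 1 (all alike): the peg runs level for 78 mm, then turns up at 45 degrees; this point is 87 mm from the rail and 10 mm above the peg's axis, tip radius 3.5 mm. A hanging eye (arch about 50 mm out from the rail) must be raised 10 mm to pass the tip; at 24 mm its lower edge meets the peg
- arch1: bronze halo arch, lacquered: a pointed arch on two straight legs with a hanging eye on top, 63 mm wide (its y) over the feet, 168 high (z), 12 deep (x; feet 18), about 0.3 kg. Origin midway between the undersides of its feet. x runs through the opening, z up as it hangs; legs 35 apart inside at the feet, 40 above. Starts hung by its eye on peg 1; may be absent
- arch1_peak (a point): underside of the peak of arch 1's opening, mid-depth, 100 mm above the body's origin, axes as the body's: the point that sits on the bar. The eye stands above it: 32 mm wide in y, flat upright sides from 14 to 44 mm above this point (grip here, fingers closing along y), hole 20 wide from 15 to 46 mm above it; finial top at 68 mm
- arch2: bronze halo arch, lacquered: a pointed arch on two straight legs with a hanging eye on top, 63 mm wide (its y) over the feet, 168 high (z), 12 deep (x; feet 18), about 0.3 kg. Origin midway between the undersides of its feet. x runs through the opening, z up as it hangs; legs 35 apart inside at the feet, 40 above. Starts hung by its eye on peg 2; may be absent
- arch2_peak (a point): underside of the peak of arch 2's opening, mid-depth, 100 mm above the body's origin, axes as the body's: the point that sits on the bar. The eye stands above it: 32 mm wide in y, flat upright sides from 14 to 44 mm above this point (grip here, fingers closing along y), hole 20 wide from 15 to 46 mm above it; finial top at 68 mm
- arch3: bronze halo arch, lacquered: a pointed arch on two straight legs with a hanging eye on top, 63 mm wide (its y) over the feet, 168 high (z), 12 deep (x; feet 18), about 0.3 kg. Origin midway between the undersides of its feet. x runs through the opening, z up as it hangs; legs 35 apart inside at the feet, 40 above. Starts hung by its eye on peg 3; may be absent
- arch3_peak (a point): underside of the peak of arch 3's opening, mid-depth, 100 mm above the body's origin, axes as the body's: the point that sits on the bar. The eye stands above it: 32 mm wide in y, flat upright sides from 14 to 44 mm above this point (grip here, fingers closing along y), hole 20 wide from 15 to 46 mm above it; finial top at 68 mm
- arch4: bronze halo arch, lacquered: a pointed arch on two straight legs with a hanging eye on top, 63 mm wide (its y) over the feet, 168 high (z), 12 deep (x; feet 18), about 0.3 kg. Origin midway between the undersides of its feet. x runs through the opening, z up as it hangs; legs 35 apart inside at the feet, 40 above. Starts hung by its eye on peg 4; may be absent
- arch4_peak (a point): underside of the peak of arch 4's opening, mid-depth, 100 mm above the body's origin, axes as the body's: the point that sits on the bar. The eye stands above it: 32 mm wide in y, flat upright sides from 14 to 44 mm above this point (grip here, fingers closing along y), hole 20 wide from 15 to 46 mm above it; finial top at 68 mm
- rack: fixed drying rack; origin on the table under the middle of its bar. The bar, 12 mm round steel, runs along the rack's x, axis 150 mm up, between square posts at x = -155 and +155 mm (tops 160 mm up; feet 30 x 130 mm, 10 high). A hung arch straddles it, its x along the bar, its peak point 6 to 7 mm above the bar's axis
- bar_mid (a point): middle of the drying bar, on its axis, 150 mm above the table; axes as the rack's
- tray: loose aluminium drip tray, open box 220 mm (its x) by 100 mm (its y) and 18 mm high, about 0.35 kg; origin under its centre. It slides on the table. Starts lying on the rack's +y side; under the bar it lies between the post feet, its long side along the bar, its origin at the rack's origin
- tray_pull (a point): grip point on the tray's bent-up pull: an upright plate 8 mm thick (in the tray's y), 44 mm long (its x), 38 mm high, standing 135 mm to the tray's +y from its centre and joined to it by a flat tongue; this point is 30 mm above the table
- switch (a joint): red toggle lever of the warm-air dryer on a grey block: 0 rad off (leaning towards its base's -x, to the robot), 1.0 rad fully on (leaning away, base's +x); stays where it is left
- switch_tip (a point): middle of the toggle's red knob, 13 mm radius, about 70 mm above the table; the lever swings 0.5 rad to either side of upright over the middle of its block and yields to a few newtons
- switch_base: grey block 70 x 50 x 25 mm carrying the toggle, fixed to the bench; the lever swings in its x-z plane, towards +x to switch on
- statuette: bystander: small bronze figure, 52 mm round, 98 mm high; origin under it
- tin: bystander: green polish tin, 64 mm round, 55 mm high; origin under it
- stone: bystander: grey sharpening stone 50 x 120 x 28 mm; origin under it
Mind the look-alikes: they are no part of the job. Leave any purple look-alike of the arch4 alone.

How it is judged (in metres and radians):
On the way, in this order (a step that is already met when the one before it is completed fails the run):
1. the drip tray lies squarely under the bar (x of tray in the frame of rack between -0.025 and 0.025 m and y of tray in the frame of rack between -0.02 and 0.02 m and angle between the x axis of tray and the x axis of rack, either way round below 0.15 rad and height (world z) of tray below 0.006 m), for 0.2 s.
2. every arch hangs astride the bar, released, none touching another (x of arch1_peak in the frame of bar_mid between -0.135 and 0.135 m and y of arch1_peak in the frame of bar_mid between -0.012 and 0.012 m and z of arch1_peak in the frame of bar_mid between 0 and 0.013 m and angle between each of arch1, arch2, arch3, arch4's own z axis and vertical below 0.35 rad and angle between the x axis of each of arch1, arch2, arch3, arch4 and the x axis of rack, either way round below 0.35 rad and contact force between each of arch1, arch2, arch3, arch4 and the fingers below 0.2 N and linear speed of each of arch1, arch2, arch3, arch4 below 0.05 m/s and x of arch2_peak in the frame of bar_mid between -0.135 and 0.135 m and y of arch2_peak in the frame of bar_mid between -0.012 and 0.012 m and z of arch2_peak in the frame of bar_mid between 0 and 0.013 m and x of arch3_peak in the frame of bar_mid between -0.135 and 0.135 m and y of arch3_peak in the frame of bar_mid between -0.012 and 0.012 m and z of arch3_peak in the frame of bar_mid between 0 and 0.013 m and x of arch4_peak in the frame of bar_mid between -0.135 and 0.135 m and y of arch4_peak in the frame of bar_mid between -0.012 and 0.012 m and z of arch4_peak in the frame of bar_mid between 0 and 0.013 m and distance between arch1_peak and arch2_peak above 0.022 m and distance between each of arch1_peak, arch2_peak and arch3_peak above 0.022 m and distance between each of arch1_peak, arch2_peak, arch3_peak and arch4_peak above 0.022 m), for 0.3 s.
3. the dryer is switched on (value of joint switch above 0.85 rad), for 0.2 s.
At the end, for the whole second after the job is handed in: Arches astride the bar (peak 12 mm sideways, 0-13 mm above its axis, tilt and yaw under 0.35 rad), at rest, released, peaks over 22 mm apart; tray flat, its centre within 25 mm along and 20 mm across of the bar's middle, square within 0.15 rad; toggle beyond 0.85 rad (all of step 1 and all of step 2 and value of joint switch above 0.85 rad); the robot touches nothing.
It fails at once if an arch falls to the table (height (world z) of any of arch1_peak, arch2_peak, arch3_peak, arch4_peak below 0.07 m).
It fails at once if the dryer is switched on before the arches hang on the bar (value of joint switch above 0.5 rad and horizontal distance between any of arch1_peak, arch2_peak, arch3_peak, arch4_peak and bar_mid above 0.16 m).
It fails at once if a bystander is disturbed (distance of any of statuette, tin, stone from where it was at the start of the episode above 0.03 m).
Of arch1, arch2, arch3, arch4 only 3 to 4 are there at a start; the rules pass over those that are not, and their reading is None.
At some moment in a run one of tray, arch1, arch2, arch3, arch4 may be knocked a few centimetres aside while the robot is not near it.
Once in a run the grip may slacken for a moment while it holds something.
It also fails if it takes over 210 s, if anything falls off the work surface, if the arm or the gripper's body presses on something with over 40 N, if the wrist force passes 120 N, or if a joint passes its speed limit or range.

## Working session

There is one attempt and no reset: what is moved stays moved. The work goes in short steps, Python scripts to look and compute and a shell command to move; the robot and the scene stay as the last step left them, time stands still between calls to the robot, and variables do not carry over. Pictures are saved under pics/ and viewed, at most 14 in all, crops included, and the job is handed in when it is done.

```bash
mkdir -p pics; ls
python3 - <<'E'
from cell import readout, optics
import cv2, numpy as np
print(readout.read_state())
for n in ("scene","top","wrist"):
    d=optics.get_image(n); cv2.imwrite(f"pics/{n}0.png",cv2.cvtColor(d["color"],cv2.COLOR_RGB2BGR))
    print(n,d["fovy"],d["cx"],d["cy"],np.round(d["view"],4).tolist())
    for l in ["stand","arch1","rack","tray","tray_pull","switch","switch_base","statuette","tin","stone"]:
        print(l,[(np.round(b["rect"]).astype(int).tolist(),round(b["score"],2)) for b in optics.boxes_of(n,l)[:6]])
E
```

```text
pics
{'clock': 0.0, 'qpos': array([ 1.27218025,  0.62930524,  0.0384211 ,  1.51838191, -0.02696522,
        0.99629693, -0.01998781]), 'qd': array([ 0.0005752 , -0.00082058, -0.00141033, -0.00209427, -0.00027417,
        0.00128286,  0.00068087]), 'tau': array([ 1.47858507e-03, -5.63416314e+01,  1.22635368e+00, -1.93453950e+01,
        1.08479586e-02,  1.04887705e-02,  1.03488051e-05]), 'eef_pos': array([ 149.85209079, -631.84478869,  230.41076795]), 'tool_rot': array([-3.13971910e+00,  3.98022495e-05,  2.32863787e-01]), 'force': array([ 0.64888379, -0.97246431, -0.50309643]), 'torque': array([-0.08075578, -0.00504351, -0.01785794]), 'gripper_force': 0.0, 'width': 85.15908724908677}
scene 45.22981622036828 260.03696960478266 187.3458806249041 [[0.6514, 0.7587, -0.0063, -361.4831], [-0.4868, 0.4243, 0.7636, 147.2972], [0.582, -0.4943, 0.6457, -1819.0754], [0.0, 0.0, 0.0, 1.0]]
stand [([137, 183, 128, 152], 0.6)]
arch1 [([198, 202, 16, 46], 0.9), ([215, 185, 15, 44], 0.83), ([99, 215, 28, 45], 0.74), ([147, 236, 24, 42], 0.55)]
rack [([256, 143, 84, 98], 0.67)]
tray [([216, 185, 18, 44
[... 721 characters left out ...]

rack [([191, 153, 53, 99], 0.81), ([282, 200, 19, 18], 0.49)]
tray [([147, 161, 51, 61], 0.95)]
tray_pull [([144, 159, 53, 61], 0.65), ([267, 167, 124, 47], 0.54)]
switch [([360, 186, 26, 14], 0.55), ([333, 249, 15, 16], 0.54)]
switch_base [([256, 216, 15, 20], 0.71)]
statuette [([257, 143, 16, 17], 0.62), ([359, 187, 23, 17], 0.52)]
tin [([331, 247, 16, 20], 0.76)]
stone [([151, 246, 33, 22], 0.59)]
wrist 65.70646984690485 253.33867450019315 191.58230660494618 [[0.231, -0.9729, -0.0015, -648.8761], [0.9251, 0.2201, -0.3093, 38.3417], [0.3012, 0.0701, 0.951, -381.6147], [0.0, 0.0, 0.0, 1.0]]
stand []
arch1 []
rack []
tray []
tray_pull []
switch []
switch_base []
statuette []
tin []
stone []
```

Run:
```python
import cv2, numpy as np
a=cv2.imread("pics/scene0.png")[120:350,80:380]; b=cv2.imread("pics/top0.png")[120:290,120:420]
cv2.imwrite("pics/c1.png",cv2.resize(a,None,fx=2.6,fy=2.6,interpolation=cv2.INTER_CUBIC))
cv2.imwrite("pics/c2.png",cv2.resize(b,None,fx=2.6,fy=2.6,interpolation=cv2.INTER_CUBIC))
```

```text
(no output)
```

View pics/c1.png

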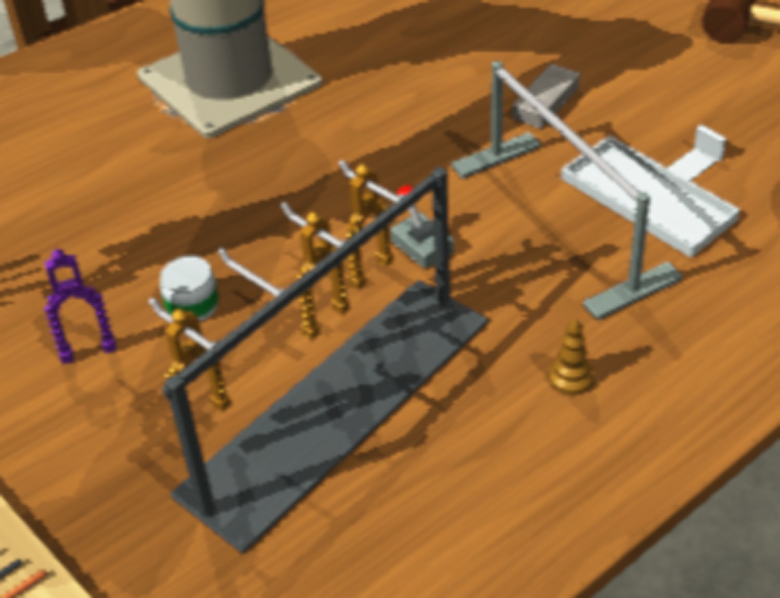

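View pics/c2.png

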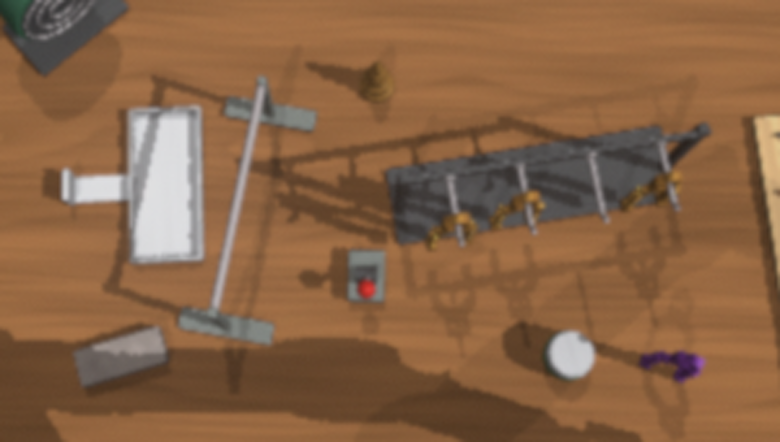

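```bash
cat > h.py <<'E'
import numpy as np, cv2
from scipy.optimize import least_squares
from scipy.spatial.transform import Rotation as R
from cell import readout, optics
def snap(n):
    d=optics.get_image(n); d["name"]=n; return d
def proj(d,P):
    P=np.atleast_2d(P); c=P@d["view"][:3,:3].T+d["view"][:3,3]
    p=c*[1,-1,-1]; f=192/np.tan(np.radians(d["fovy"]/2))
    if d["name"]=="wrist":
        r=np.hypot(p[:,0],p[:,1]); th=np.arctan2(r,p[:,2]); s=f*th/np.maximum(r,1e-9)
    else: s=f/p[:,2]
    return np.c_[d["cx"]+p[:,0]*s, d["cy"]+p[:,1]*s]
def fit(obs,x0,model,**k):
    """obs: list of (cam, key, uv); model(x)->dict key->xyz"""
    def res(x):
        m=model(x); return np.concatenate([proj(d,m[q])[0]-uv for d,q,uv in obs])
    s=least_squares(res,x0,x_scale=k.get("xs",1.0),loss=k.get("loss","linear")); return s.x,np.sqrt(np.mean(s.fun**2)),s.fun
def tri(obs,x0=(500,0,50)):
    return fit([(d,0,uv) for d,uv in obs],x0,lambda x:{0:x})
def body(pts):
    def m(x):
        c,s=np.cos(x[2]),np.sin(x[2])
        return {k:np.array([x[0]+c*p[0]-s*p[1],x[1]+s*p[0]+c*p[1],p[2]]) for k,p in pts.items()}
    return m
RACK={"a":(-155,0,160),"b":(155,0,160),"fa1":(-155,65,10),"fa2":(-155,-65,10),"fb1":(155,65,10),"fb2":(155,-65,10)}
STAND={f"t{i+1}":(-87,y,210) for i,y in enumerate((135,45,-45,-135))}
TRAY={"c1":(110,50,18),"c2":(-110,50,18),"c3":(-110,-50,18),"c4":(110,-50,18),"p":(0,135,38)}
def crop(d,name,box,s):
    l,t,w,h=box; im=cv2.cvtColor(d["color"],cv2.COLOR_RGB2BGR)[t:t+h,l:l+w]
    cv2.imwrite("pics/"+name,cv2.resize(im,None,fx=s,fy=s,interpolation=cv2.INTER_CUBIC))
E
python3 - <<'E'
from h import *
T,S=snap("top"),snap("scene")
t=lambda u,v:np.array([120+u/2.6,120+v/2.6]); s=lambda u,v:np.array([80+u/2.6,120+v/2.6])
x=fit([(T,"a",t(215,310)),(T,"b",t(262,81)),(S,"a",s(497,67)),(S,"b",s(641,199))],[600,150,-.2],body(RACK),xs=[100,100,.3]);print("rack",x)
for a,b in (((215,310),(497,67)),((262,81),(641,199))):print(tri([(T,t(*a)),(S,s(*b))])[:2])
o=[]
for i,(a,b) in enumerate((((463,243),(343,165)),((533,232),(285,207)),((606,219),(222,252)),((678,208),(152,302)))):
    o+=[(T,f"t{i+1}",t(*a)),(S,f"t{i+1}",s(*b))]; print("tip",tri([(T,t(*a)),(S,s(*b))])[:2])
print("stand",fit(o,[600,-150,0],body(STAND),xs=[100,100,.3]))
o=[(T,"c1",t(130,109)),(T,"c4",t(200,106)),(T,"c3",t(203,261)),(T,"c2",t(132,263)),(T,"p",t(68,186)),(S,"p",s(711,130))]
print("tray",fit(o,[600,250,0],body(TRAY),xs=[100,100,.3]))
print("knob",tri([(T,t(367,289)),(S,s(405,191))])[:2])
for n,a,b in (("statuette top",(378,78),(574,322)),("tin top",(571,355),(188,268)),("stone",(121,357),(548,92)),("purple top",(650,362),(60,255)),
  ("a1",(462,225),(362,170)),("a2",(530,205),(312,217)),("a4",(668,180),(180,315))):
    print(n,tri([(T,t(*a)),(S,s(*b))])[:2])
E
```

```text
rack (array([ 5.58923333e+02,  1.52440950e+02, -1.60611303e-01]), np.float64(1.0303486006008264), array([ 0.18507013, -0.16259069,  1.20861822, -1.31320123, -0.41682458,
       -1.67696824,  0.41209326, -1.44610432]))
(array([406.30071655, 178.81459616, 152.51960892]), np.float64(0.009881938384340393))
(array([709.25720938, 131.39462973, 150.70237463]), np.float64(0.2691335517829659))
tip (array([ 490.02074403, -127.78279431,  205.12140253]), np.float64(0.217826750878826))
tip (array([ 505.43439585, -214.92038182,  203.8753672 ]), np.float64(0.009108412726067732))
tip (array([ 523.39361368, -304.41562776,  206.4810736 ]), np.float64(0.030318233889895824))
tip (array([ 539.15536417, -393.8521342 ,  206.39242529]), np.float64(0.04000881865286566))
stand (array([ 6.01227832e+02, -2.44856245e+02,  1.83791253e-01]), np.float64(0.633802738592001), array([-0.06831397, -0.7540482 , -0.28067966, -1.0553347 ,  0.77593046,
       -0.96894209, -0.28599335, -1.02741238,  0.35929251, -0.39746826,
       -0.30587077, -0.74812652,  0.22085145, -0.57818716,  0.16506823,
       -0.79535895]))
tray (ar
[... 306 characters left out ...]
  73.55931892]), np.float64(0.0377080329162359))
statuette top (array([746.54861151, -15.01844976,  77.06274554]), np.float64(1.2462729708365214))
tin top (array([ 370.06854214, -283.0529792 ,   55.15676089]), np.float64(0.42024170330443467))
stone (array([356.52983574, 323.09412988,  14.38629103]), np.float64(0.3077026752809397))
purple top (array([ 346.06521048, -394.25982333,  130.43796867]), np.float64(5.164777677889763))
a1 (array([ 513.79556504, -122.73471935,  209.50129723]), np.float64(1.0587156271481437))
a2 (array([ 540.50152815, -207.37158246,  208.41683015]), np.float64(0.8383486141429429))
a4 (array([ 574.01018272, -382.45490834,  207.95549091]), np.float64(0.06285392194042007))
```

```bash
python3 -m jog '{"claw":[1,1,1,1,1,1,1,1,1,1,1],"xyz":[[0,0,-0.6],[0.41,-0.29,-0.14],[0.41,-0.29,-0.14],[0.41,-0.29,-0.14],[0.41,-0.29,-0.14],[0.41,-0.29,-0.14],[0.41,-0.29,-0.14],[0.41,-0.29,-0.14],[0.41,-0.29,-0.14],[0.41,-0.29,-0.14],[0,0,0]],"twist":[[0,0,0],[0,0,0],[0,0,0],[0,0,0],[0,0,0],[0,0,0],[0,0,0],[0,0,0],[0,0,0],[0,0,0],[0,0,0]]}'
python3 - <<'E'
from h import *
s=readout.read_state();print(s["clock"],s["qpos"],s["eef_pos"],s["tool_rot"],s["force"])
W=snap("wrist");crop(W,"w1.png",(0,0,512,384),1.5)
for l in ["arch1","stand","tin"]: print(l,[(np.round(b["rect"]).astype(int).tolist(),round(b["score"],2)) for b in optics.boxes_of("wrist",l)[:6]])
st=body({f"t{i}":(-87,y,210) for i,y in enumerate((135,45,-45,-135))}|{f"r{i}":(0,y,200) for i,y in enumerate((135,45,-45,-135))})([598,-245,.18])
for k in st: print(k,proj(W,st[k]).round(0)*1.5)
E
```

```text
clock: 3.12
eef_pos: [452.4, -289.2, 418.5]
tool_rot: [-3.142, -0.004, 0.241]
force: [-0.6, -0.8, 0.0]
width: 85.7
gripper_force: 0.0
3.125 [ 0.57087363  0.30403918 -0.07363479  1.53489217  0.02007349  1.30064422
 -0.83408955] [ 452.41187833 -289.23770907  418.47757524] [-3.14153742 -0.00390705  0.24140097] [-0.55376542 -0.81393281  0.00873814]
arch1 [([309, 81, 60, 16], 0.9), ([292, 188, 36, 48], 0.88), ([192, 63, 48, 22], 0.83), ([123, 78, 60, 12], 0.79)]
stand [([91, 22, 316, 98], 0.74), ([0, 0, 52, 79], 0.29)]
tin [([222, 166, 40, 35], 0.96)]
t0 [[201. 165.]]
t1 [[307.5 166.5]]
t2 [[421.5 172.5]]
t3 [[531.  184.5]]
r0 [[210.   64.5]]
r1 [[315.   61.5]]
r2 [[427.5  67.5]]
r3 [[535.5  81. ]]
```

View pics/w1.png

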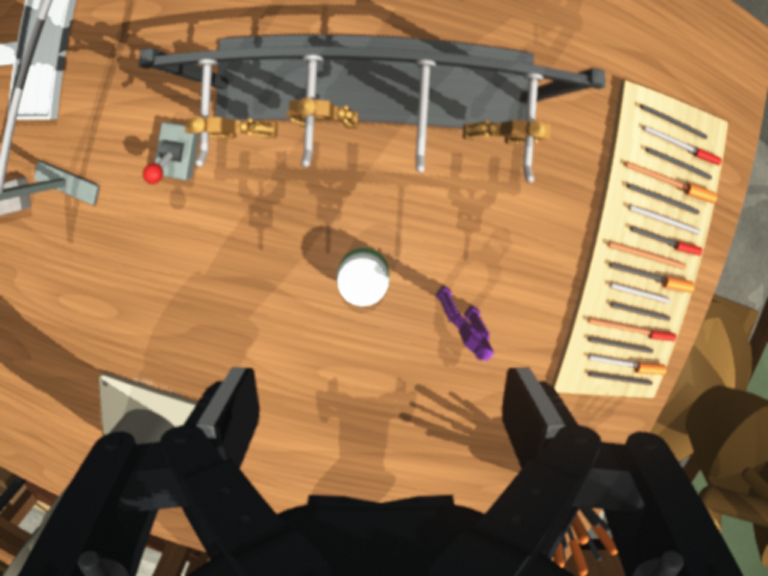

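```bash
python3 -m jog '{"claw":[1,1,1,1,1,1,1,1,1,1,1,1],"xyz":[[0.18,-0.49,0],[0.18,-0.49,0],[0.18,-0.49,0],[0.18,-0.49,0],[0.18,-0.49,0],[0.18,-0.49,0.1],[0.18,-0.49,0.1],[0.18,-0.49,0.1],[0.18,-0.49,0.2],[0.18,-0.49,0.2],[0.18,-0.49,0.2],[0.18,-0.49,0.2]],"twist":[[0,0,0],[0,0,0],[0,0,0],[0,0,0],[0,0,0],[0,0,0],[0,0,0],[0,0,0],[0,0,0],[0,0,0],[0,0,0],[0,0,0.054]]}'; python3 -m jog '{"claw":[1,1],"xyz":[[0,0,0],[0,0,0]],"twist":[[0,0,0],[0,0,0]]}'
python3 - <<'E'
from h import *
s=readout.read_state();print(s["clock"],s["qpos"],s["eef_pos"],s["tool_rot"],s["force"])
W=snap("wrist");crop(W,"w2.png",(0,0,512,384),1.5)
m=body(TRAY)([599,274,.071])|body(RACK)([557,153,-.157])
for k in m: print(k,proj(W,m[k]).round(0)*1.5)
E
```

```text
clock: 4.82
eef_pos: [524.6, 328.0, 306.2]
tool_rot: [3.14, 0.0, 0.055]
force: [0.3, -0.8, -0.4]
width: 85.1
gripper_force: 0.0
clock: 5.08
eef_pos: [524.1, 326.6, 306.9]
tool_rot: [3.14, 0.0, 0.062]
force: [-0.1, -1.0, 0.2]
width: 85.1
gripper_force: 0.0
5.075 [-0.43021307  0.52303782 -0.28236909  1.50608367  0.15561021  1.13590246
 -2.25148803] [524.08135585 326.6034131  306.87293307] [3.13962274e+00 3.81365667e-04 6.19579647e-02] [-0.05428534 -0.95865166  0.16914341]
c1 [[387.   46.5]]
c2 [[388.5 268.5]]
c3 [[486.  268.5]]
c4 [[492.   49.5]]
p [[297.  160.5]]
a [[552.  421.5]]
b [[666.   46.5]]
fa1 [[453.  334.5]]
fa2 [[556.5 354. ]]
fb1 [[526.5  49.5]]
fb2 [[634.5  91.5]]
```

View pics/w2.png

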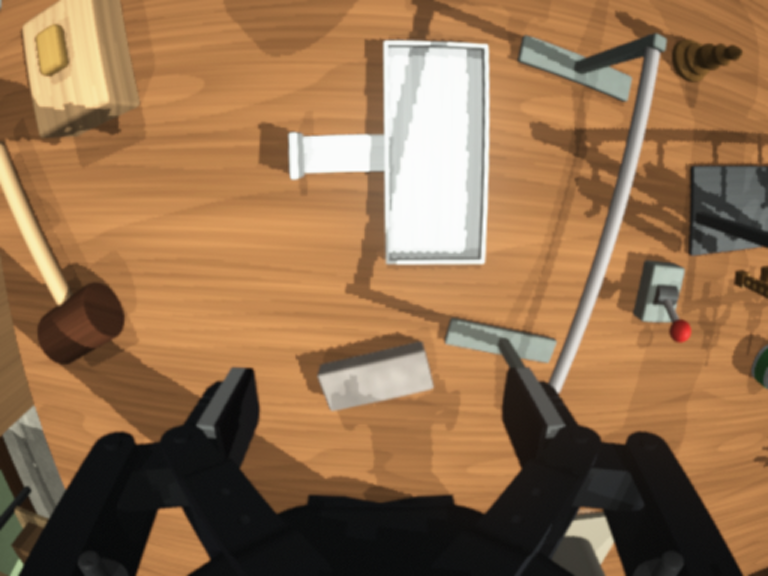

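Run:
```python
from h import *
W=snap("wrist");T=snap("top")
w=lambda u,v:np.array([u,v])/1.5; t=lambda u,v:np.array([120+u/2.6,120+v/2.6])
o=[(W,"c1",w(385,42)),(W,"c4",w(490,44)),(W,"c3",w(486,264)),(W,"c2",w(386,264)),(W,"p",w(297,155))]
print(fit(o,[599,274,.07],body(TRAY),xs=[100,100,.3]))
o=[(W,"fa1",w(449,331)),(W,"fa2",w(554,349)),(W,"fb1",w(522,49)),(W,"fb2",w(630,90)),(W,"b",w(655,41))]
print(fit(o,[557,153,-.157],body(RACK),xs=[100,100,.3]))
# pull height from two views
print(tri([(W,w(297,155)),(T,t(68,186))]))
```

```text
(array([6.04220126e+02, 2.75384213e+02, 6.93945657e-02]), np.float64(0.6971323710519699), array([ 0.77522337, -0.45131598, -0.24158632,  0.80192201, -0.35641827,
       -0.44780722,  1.09128423, -0.21906477, -1.30267045,  0.30071405]))
(array([ 5.59733949e+02,  1.58586806e+02, -1.50444332e-01]), np.float64(1.2158097400167254), array([-0.23493895,  0.9682395 , -0.09329459,  1.9680982 , -1.19366301,
       -1.3273297 , -0.65154547, -1.23052257,  2.18435035, -0.10205658]))
(array([594.57420378, 413.53567191,  10.01539449]), np.float64(0.13344286247850928), array([-0.09826191,  0.02668117,  0.23986086, -0.05768423]))
```

```bash
python3 -m jog '{"claw":[1,1,1,1,1,1,1,1],"xyz":[[0.18,-0.2,0.3],[0.18,-0.2,0.45],[0.18,-0.2,0.45],[0.18,-0.2,0.45],[0,0,0.45],[0,0,0.4],[0,0,0.25],[0,0,0]],"twist":[[0,0,0],[0,0,0],[0,0,0],[0,0,0],[0,0,0],[0,0,0],[0,0,0],[0,0,0]]}';  python3 - <<'E'
from h import *
s=readout.read_state();print(s["qpos"])
W=snap("wrist");crop(W,"w3.png",(100,80,320,250),2)
E
```

```text
clock: 6.22
eef_pos: [589.8, 410.4, 30.6]
tool_rot: [3.139, 0.003, 0.062]
force: [0.8, 0.7, 0.2]
width: 85.4
gripper_force: 0.0
[-0.53363835  0.96441018 -0.21688439  1.4237452   0.25379937  0.78488605
 -2.35002278]
```

View pics/w3.png

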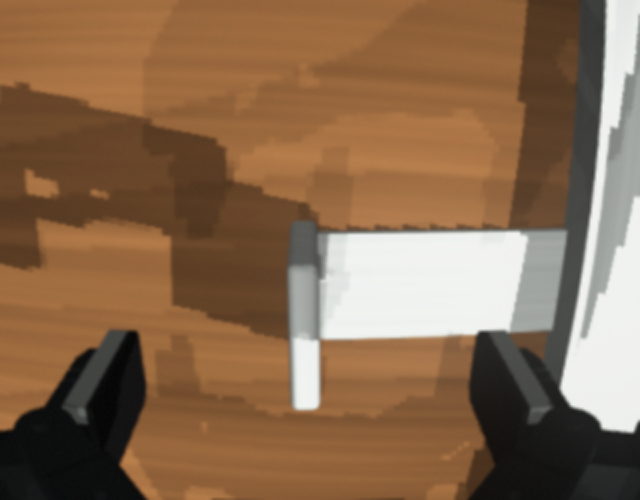

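```bash
python3 - <<'E'
from h import *
W=snap("wrist")
for uv in ((252,212),(252.5,284)): print(least_squares(lambda x:(proj(W,[x[0],x[1],38])[0]-uv),[590,410]).x)
E
python3 -m jog '{"claw":[1,0.4,0,0,0,0,0],"xyz":[[0,0,0.19],[0,0,0],[0,0,0],[0,0,0],[0,0,0],[0,0,0],[0,0,0]],"twist":[[0,0,0],[0,0,0],[0,0,0],[0,0,0],[0,0,0],[0,0,0],[0,0,0]]}'
```

```text
[617.04061463 415.11820621]
[573.42403294 412.21409631]
clock: 7.2
eef_pos: [590.7, 412.9, 13.9]
tool_rot: [-3.142, -0.001, 0.063]
force: [0.8, -0.9, 3.4]
width: 6.3
gripper_force: 60.3
```

```bash
python3 -m jog '{"claw":[0,0,0,0,0,0,0,0,0,0,0,0],"xyz":[[-0.01,0.12,0],[-0.01,0.12,0],[-0.01,0.12,0],[-0.01,0.12,0],[-0.01,0.12,0],[-0.01,0.12,0],[-0.01,0.12,0],[-0.01,0.12,0],[-0.01,0.12,0],[-0.01,0.12,0],[0,0,0],[0,0,0]],"twist":[[0,0,0.007],[0,0,0.007],[0,0,0.007],[0,0,0.007],[0,0,0.007],[0,0,0.007],[0,0,0.007],[0,0,0.007],[0,0,0.007],[0,0,0.007],[0,0,0],[0,0,0]]}'
python3 - <<'E'
from h import *
W=snap("wrist");crop(W,"w4.png",(0,0,512,384),1.5)
T=snap("top");crop(T,"t4.png",(140,140,120,120),5)
m=body(TRAY)([558,156,-.153])
for k in m: print(k,proj(W,m[k]).round(0)*1.5,(proj(T,m[k])-140)*5)
E
```

```text
clock: 8.7
eef_pos: [576.1, 291.3, 13.8]
tool_rot: [3.139, -0.0, -0.159]
force: [-0.4, 0.9, 8.9]
width: 7.0
gripper_force: 61.0
c1 [[637.5  72. ]] [[341.12521886 156.65801976]]
c2 [[552. 552.]] [[279.88271568 447.48861631]]
c3 [[700.5 517.5]] [[416.49822896 471.78667184]]
c4 [[807. 120.]] [[473.95875701 179.49115282]]
p [[390. 408.]] [[192.19657613 274.0318224 ]]
```

View pics/t4.png

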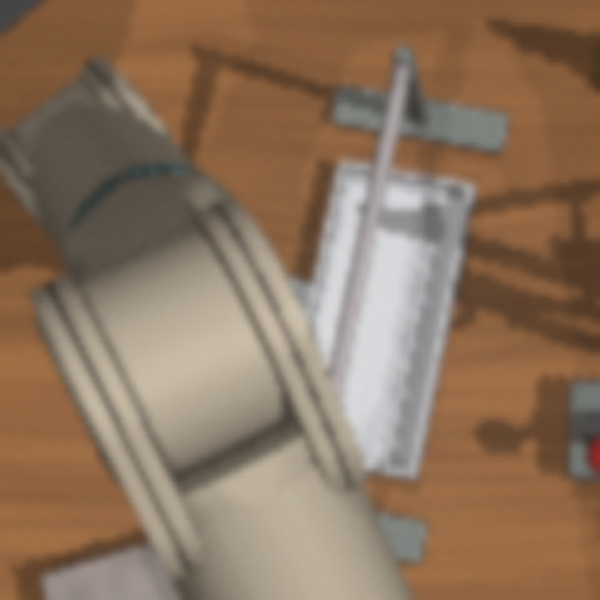

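```bash
python3 -m jog '{"claw":[0.5,1,1,1,1,1,1,1,1,1,1,1],"xyz":[[0,0,0],[0,0,0],[0,0,0],[0,0,-0.2],[0,0,-0.4],[0,0,-0.5],[0,0,-0.5],[0,0,-0.5],[-0.1,0.2,-0.5],[-0.2,0.4,-0.4],[-0.2,0.4,0],[0,0,0]],"twist":[[0,0,0],[0,0,0],[0,0,0],[0,0,0],[0,0,0],[0,0,0],[0,0,0],[0,0,0],[0,0,0],[0,0,0],[0,0,0],[0,0,0]]}'
python3 - <<'E'
from h import *
W=snap("wrist");crop(W,"w5.png",(0,0,512,384),1.5)
m=body(TRAY)([558,156,-.153])|body(RACK)([558,156,-.153])
for k in m: print(k,proj(W,m[k]).round(1)*1.5)
E
```

```text
clock: 10.3
eef_pos: [509.5, 199.3, 315.5]
tool_rot: [3.14, -0.002, -0.16]
force: [0.6, 0.7, 0.2]
width: 85.5
gripper_force: 0.0
c1 [[365.4  64.2]]
c2 [[367.8  281.85]]
c3 [[463.65 281.25]]
c4 [[468.15  66.3 ]]
p [[276.6 178.5]]
a [[428.55 390.9 ]]
b [[433.2  -32.85]]
fa1 [[354.9  319.35]]
fa2 [[473.4  318.15]]
fb1 [[350.1  23.7]]
fb2 [[480.45  26.7 ]]
```

View pics/w5.png

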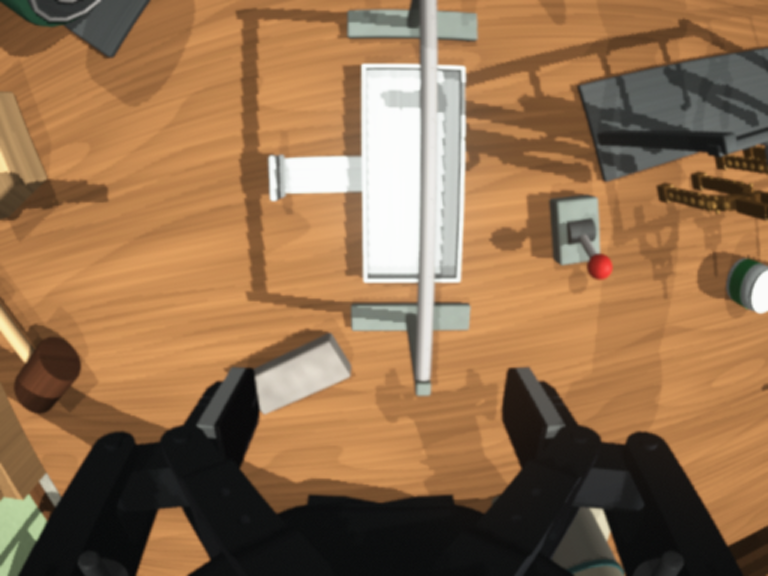

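```bash
python3 -m jog '{"claw":[1,1,1,1,1,1,1,1,1,1,1,1],"xyz":[[0.02,0.46,0],[0.02,0.46,0],[0.02,0.46,0],[0.02,0.46,0],[0.02,0.46,0],[0.02,0.46,0],[0.02,0.46,0],[0.02,0.46,0],[0,0,0],[0,0,0],[0,0,0],[0,0,0]],"twist":[[0,0,0],[0,0,0],[0,0,0],[0,0,0],[0,0,0],[0,0,0],[0,0,0],[0,0,0],[0,0,-0.054],[0,0,-0.054],[0,0,0],[0,0,0]]}'
python3 - <<'E'
from h import *
import pickle
W=snap("wrist");crop(W,"w6.png",(100,0,412,240),1.9)
pickle.dump(W,open("w6.pkl","wb"))
m=body(STAND)([600,-244,.18])
for k in m: print(k,(proj(W,m[k]).round(1)-[100,0])*1.9)
E
python3 -m jog '{"claw":[1,1,1,1],"xyz":[[0,0.5,0],[0,0.5,0],[0,0,0],[0,0,0]],"twist":[[0,0,0],[0,0,0],[0,0,0],[0,0,0]]}'
python3 - <<'E'
from h import *
import pickle
W=snap("wrist");crop(W,"w7.png",(100,0,412,240),1.9)
pickle.dump(W,open("w7.pkl","wb"))
m=body(STAND)([600,-244,.18])
for k in m: print(k,(proj(W,m[k]).round(1)-[100,0])*1.9)
E
```

```text
clock: 11.85
eef_pos: [469.8, -162.9, 313.4]
tool_rot: [-3.141, -0.0, 0.181]
force: [0.5, 0.2, 0.5]
width: 85.2
gripper_force: 0.0
t1 [[222.49 311.22]]
t2 [[421.99 312.17]]
t3 [[593.94 316.54]]
t4 [[721.05 322.24]]
clock: 12.4
eef_pos: [487.5, -260.7, 313.1]
tool_rot: [-3.14, 0.0, 0.182]
force: [-0.2, 0.4, 0.1]
width: 85.4
gripper_force: 0.0
t1 [[ 21.85 314.07]]
t2 [[202.16 311.03]]
t3 [[402.42 311.98]]
t4 [[578.74 316.35]]
```

View pics/w6.png

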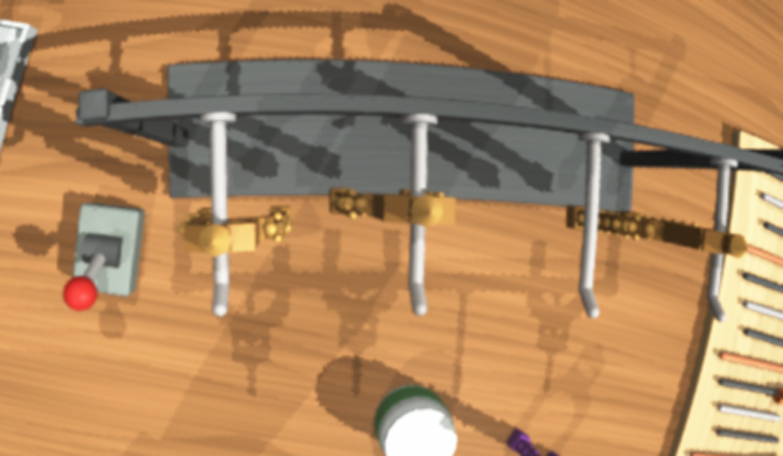

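View pics/w7.png

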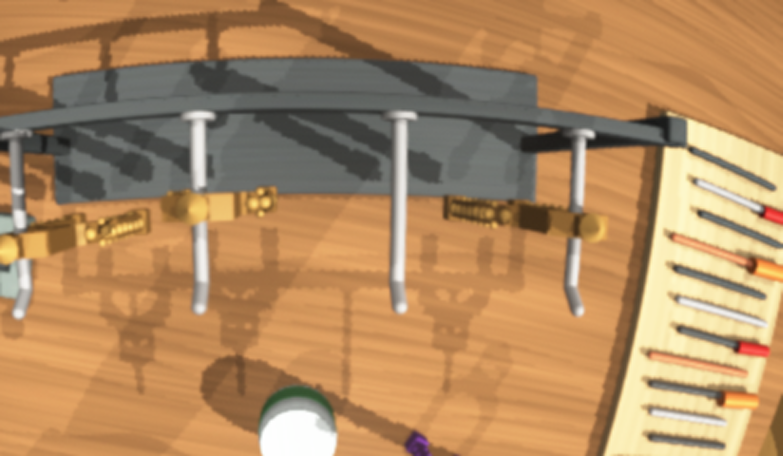

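Run:
```python
from h import *
import pickle
A,B=[pickle.load(open(f"w{i}.pkl","rb")) for i in (6,7)]
q=lambda u,v:np.array([100+u/1.9,v/1.9])
o=[]
for n,a,b in (("t1",(220,309),(19,313)),("t2",(420,309),(200,309)),("t3",(594,312),(400,308)),("t4",(717,315),(578,312))):
    print(n,tri([(A,q(*a)),(B,q(*b))],(500,-200,200))[:2]); o+=[(A,n,q(*a)),(B,n,q(*b))]
x=fit(o,[600,-244,.18],body(STAND),xs=[100,100,.3])[0];print(x)
c,s=np.cos(x[2]),np.sin(x[2])
for n,a,b in (("a1",(214,240),(6,249)),("a2",(430,209),(188,207)),("a4",(739,245),(598,228))):
    p=tri([(A,q(*a)),(B,q(*b))],(500,-200,200)); d=p[0][:2]-x[:2]; print(n,p[:2],"stand",d@[c,s],d@[-s,c])
```

```text
t1 (array([ 491.07927607, -125.5809212 ,  210.9936197 ]), np.float64(0.1668893771529698))
t2 (array([ 507.35538275, -214.12442594,  210.04507769]), np.float64(0.20504112555633766))
t3 (array([ 524.65147191, -301.75656128,  212.34187704]), np.float64(0.2076541648682395))
t4 (array([ 540.3906664 , -396.2113808 ,  201.24551311]), np.float64(0.6218527858258361))
[ 6.01368824e+02 -2.41867594e+02  1.87732771e-01]
a1 (array([ 521.90685885, -118.77274987,  215.8561131 ]), np.float64(0.009523134447761265)) stand -55.09237523717967 135.76219876619325
a2 (array([ 552.42351819, -204.68563551,  225.24428326]), np.float64(0.02636373014672243)) stand -41.14598894383654 45.663426715588265
a4 (array([ 582.85183178, -390.10528294,  210.49905254]), np.float64(0.13277887209592043)) stand -45.85754043769788 -142.17727495985883
```

```bash
python3 -m jog '{"claw":[1,1,1,1,1,1,1,1,1],"xyz":[[0.15,-0.33,0],[0.15,-0.33,0],[0.15,-0.33,0],[0.15,-0.33,0],[0,0,0],[0,0,0.4],[0,0,0.4],[0,0,0.3],[0,0,0]],"twist":[[0,0,0],[0,0,0],[0,0,0],[0,0,0],[0,0,0],[0,0,0],[0,0,0],[0,0,0],[0,0,0]]}'
python3 - <<'E'
from h import *
W=snap("wrist");crop(W,"w8.png",(80,100,350,284),2)
for z in (200,224):print(proj(W,[522,-119.7,z])*2-[160,200])
E
```

```text
clock: 13.58
eef_pos: [520.5, -120.6, 201.7]
tool_rot: [-3.14, 0.005, 0.183]
force: [-0.4, -0.2, -0.3]
width: 85.0
gripper_force: 0.0
[[347.81279781 297.50012469]]
[[347.67498723 345.89058027]]
```

View pics/w8.png

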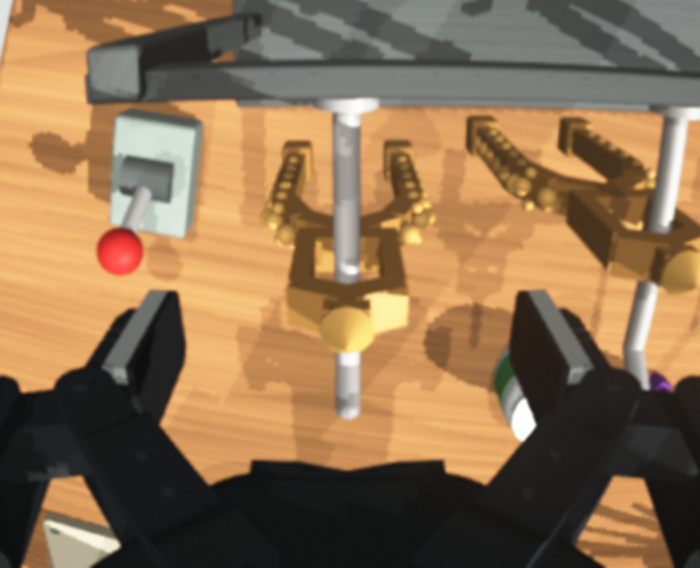

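```bash
python3 -m jog '{"claw":[1,1,0.6,0.3,0.2,0,0,0,0],"xyz":[[0.01,0,0.15],[0,0,0.14],[0,0,0],[0,0,0],[0,0,0],[0,0,0],[0,0,0],[0,0,0],[0,0,0]],"twist":[[0,0,0],[0,0,0],[0,0,0],[0,0,0],[0,0,0],[0,0,0],[0,0,0],[0,0,0],[0,0,0]]}'; python3 -m jog '{"claw":[0,0,0,0],"xyz":[[0,0,-0.06],[0,0,-0.06],[0,0,-0.05],[0,0,0]],"twist":[[0,0,0],[0,0,0],[0,0,0],[0,0,0]]}'
```

```text
clock: 14.75
eef_pos: [524.1, -120.0, 175.0]
tool_rot: [-3.141, -0.002, 0.183]
force: [-0.2, 3.6, 5.6]
width: 31.0
gripper_force: 60.1
clock: 15.25
eef_pos: [523.6, -121.0, 191.7]
tool_rot: [3.141, -0.001, 0.182]
force: [-0.0, 0.2, -3.6]
width: 31.1
gripper_force: 59.8
```

```bash
python3 -m jog '{"claw":[0,0,0,0,0,0,0],"xyz":[[-0.08,0,0],[-0.12,0,0],[-0.12,0,0],[-0.14,0,0],[-0.14,0,0],[-0.14,0,0],[0,0,0]],"twist":[[0,0,0],[0,0,0],[0,0,0],[0,0,0],[0,0,0],[0,0,0],[0,0,0]]}'; python3 -m jog '{"claw":[0,0,0,0,0,0,0],"xyz":[[0,0,-0.15],[0,0,-0.3],[0,0,-0.3],[0,0,-0.3],[0,0,-0.3],[0,0,-0.3],[0,0,-0.05]],"twist":[[0,0,0],[0,0,0],[0,0,0],[0,0,0],[0,0,0],[0,0,0],[0,0,0]]}'
```

```text
clock: 16.12
eef_pos: [449.2, -134.6, 191.4]
tool_rot: [-3.142, 0.001, 0.181]
force: [-0.1, 0.0, -3.0]
width: 31.0
gripper_force: 59.7
clock: 17.0
eef_pos: [452.2, -134.2, 363.0]
tool_rot: [3.14, -0.005, 0.183]
force: [-0.1, 0.4, -3.6]
width: 30.9
gripper_force: 60.2
```

```bash
python3 -m jog '{"claw":[0,0,0,0,0,0,0,0,0,0],"xyz":[[0.12,-0.12,0],[0.25,-0.25,0],[0.25,-0.25,0],[0.25,-0.25,0],[0.25,-0.25,0],[0.25,-0.25,0],[0.25,-0.25,0],[0.25,-0.25,0],[0.25,-0.25,0],[0.26,-0.28,0]],"twist":[[0,0,0],[0,0,0],[0,0,0],[0,0,0],[0,0,0],[0,0,0],[0,0,0],[0,0,0],[0,0,0],[0,0,0]]}'; python3 -m jog '{"claw":[0,0,0,0,0,0],"xyz":[[0,0,0],[0,0,0],[0,0,0],[0,0,0],[0,0,0],[0,0,0]],"twist":[[0,0,0.027],[0,0,0.027],[0,0,0.027],[0,0,0.026],[0,0,0],[0,0,0]]}'
python3 - <<'E'
from h import *
W=snap("wrist");crop(W,"w9.png",(60,20,390,290),2)
s=readout.read_state();print(s["qpos"],s["eef_pos"])
m=body({"-147":(-140,0,150),"0":(0,0,150),"85":(85,0,150),"147":(140,0,150)})([558,158,-.153])
for k in m: print(k,(proj(W,m[k])-[60,20])*2)
E
```

```text
clock: 18.25
eef_pos: [641.5, 145.6, 359.2]
tool_rot: [3.141, 0.003, 0.182]
force: [0.3, 0.0, -3.4]
width: 30.5
gripper_force: 60.2
clock: 19.0
eef_pos: [640.9, 145.1, 360.3]
tool_rot: [3.141, 0.001, -0.152]
force: [-0.0, 0.2, -3.8]
width: 30.8
gripper_force: 60.3
[-0.15153504  0.54951795 -0.20326909  1.29902814  0.10933742  1.30478269
 -2.07773149] [640.99823381 145.01948436 360.56560062]
-147 [[388.51646244 579.49328147]]
0 [[389.10592357 415.9005626 ]]
85 [[389.47151825 288.4228727 ]]
147 [[389.68169241 197.89006629]]
```

View pics/w9.png

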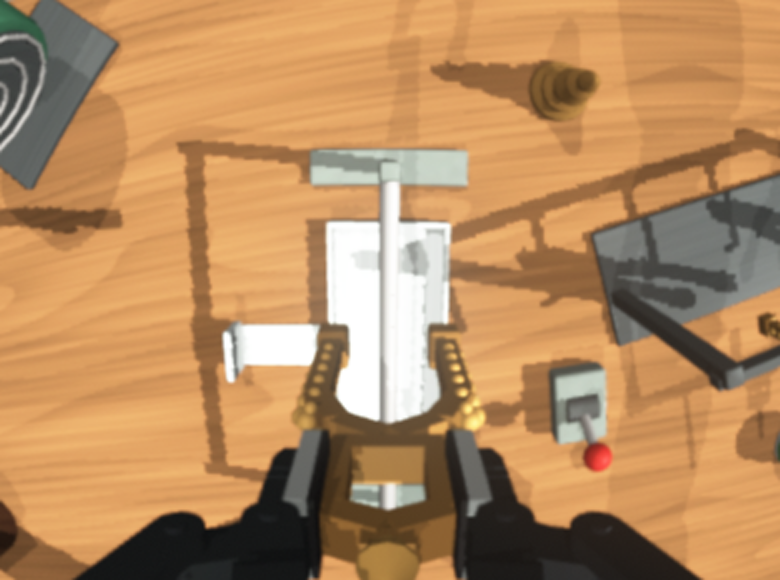

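```bash
python3 -m jog '{"claw":[0,0,0,0,0,0,0,0,0],"xyz":[[0,0,0.15],[0,0,0.25],[0,0,0.25],[0,0,0.25],[0,0,0.25],[0,0,0.25],[0,0,0.2],[0,0,0.1],[0,0,0]],"twist":[[0,0,0],[0,0,0],[0,0,0],[0,0,0],[0,0,0],[0,0,0],[0,0,0],[0,0,0],[0,0,0]]}'; python3 -m jog '{"claw":[0,0,0],"xyz":[[0,0,0.06],[0,0,0.05],[0,0,0]],"twist":[[0,0,0],[0,0,0],[0,0,0]]}'
```

```text
clock: 20.18
eef_pos: [640.6, 144.8, 190.3]
tool_rot: [3.141, 0.002, -0.153]
force: [-0.3, 0.7, -2.9]
width: 30.8
gripper_force: 60.3
clock: 20.55
eef_pos: [640.9, 144.9, 180.1]
tool_rot: [3.141, 0.0, -0.154]
force: [-0.3, -0.9, -3.7]
width: 31.0
gripper_force: 60.4
```

Continue down in small steps until the bar takes the weight.

```bash
python3 -m jog '{"claw":[0,0,0],"xyz":[[0,0,0.03],[0,0,0.02],[0,0,0]],"twist":[[0,0,0],[0,0,0],[0,0,0]]}'; python3 -m jog '{"claw":[0,0],"xyz":[[0,0,0.02],[0,0,0]],"twist":[[0,0,0],[0,0,0]]}'
```

```text
clock: 20.92
eef_pos: [641.1, 145.0, 175.3]
tool_rot: [3.142, 0.0, -0.154]
force: [-0.4, 0.2, -3.6]
width: 30.7
gripper_force: 60.5
clock: 21.18
eef_pos: [641.3, 145.1, 174.9]
tool_rot: [-3.141, -0.001, -0.154]
force: [-2.3, -0.9, 5.8]
width: 30.8
gripper_force: 61.6
```

```bash
python3 -m jog '{"claw":[0,0.4,0.6,1,1,1,1,1,1,1,1,1],"xyz":[[0,0,-0.01],[0,0,0],[0,0,0],[0,0,0],[0,0,0],[0,0,-0.2],[0,0,-0.4],[0,0,-0.5],[0,0,-0.5],[0,0,-0.3],[0,0,0],[0,0,0]],"twist":[[0,0,0],[0,0,0],[0,0,0],[0,0,0],[0,0,0],[0,0,0],[0,0,0],[0,0,0],[0,0,0],[0,0,0],[0,0,0],[0,0,0]]}'
python3 - <<'E'
from h import *
W=snap("wrist");crop(W,"w10.png",(60,20,390,290),2)
S=snap("scene");crop(S,"s10.png",(80,100,300,240),2.6)
E
```

```text
clock: 22.68
eef_pos: [640.6, 144.8, 363.3]
tool_rot: [3.141, 0.001, -0.154]
force: [-0.0, -0.1, -0.6]
width: 85.5
gripper_force: 0.0
```

View pics/s10.png

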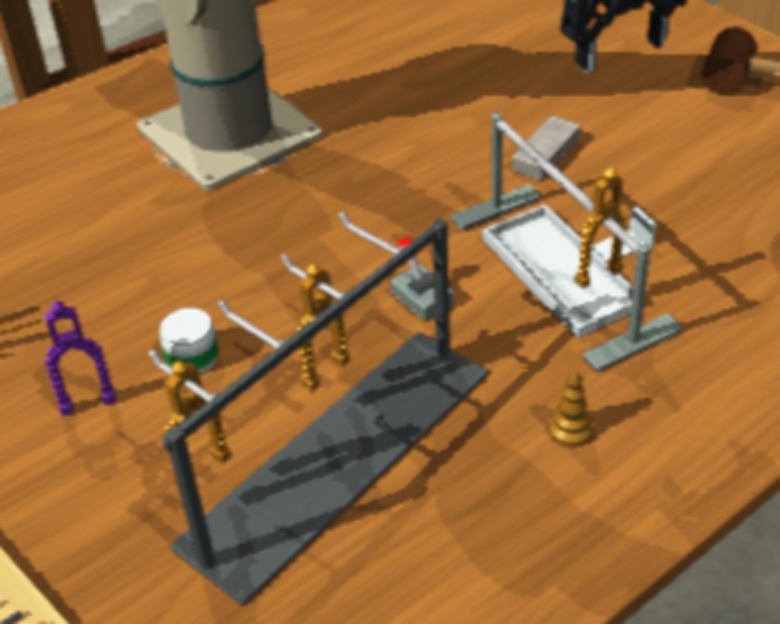

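```bash
python3 -m jog '{"claw":[1,1,1,1,1,1,1,1,1,1,1,1],"xyz":[[-0.04,0.45,0],[-0.04,0.45,0],[-0.04,0.45,0],[-0.04,0.45,0],[-0.04,0.45,0],[-0.04,0.45,0],[-0.04,0.45,0],[-0.05,0.44,0],[0,0,0.4],[0,0,0.3],[0,0,0],[0,0,0]],"twist":[[0,0,0],[0,0,0],[0,0,0],[0,0,0],[0,0,0],[0,0,0],[0,0,-0.054],[0,0,-0.054],[0,0,0],[0,0,0],[0,0,0],[0,0,0]]}'
cat >> h.py <<'E'
def match(W,box=(280,220,135,135),ref="pics/w8.png",off=(80,100),sc=2,pad=45):
    g=cv2.imread(ref); g=cv2.resize(g,None,fx=1/sc,fy=1/sc,interpolation=cv2.INTER_AREA)
    l,t,w,h=[int(v/sc) for v in box]; tp=g[t:t+h,l:l+w]
    im=cv2.cvtColor(W["color"],cv2.COLOR_RGB2BGR)
    r=cv2.matchTemplate(im,tp,cv2.TM_CCOEFF_NORMED); 
    L,T=l+off[0],t+off[1]; r2=r[max(0,T-pad):T+pad,max(0,L-pad):L+pad]
    _,v,_,p=cv2.minMaxLoc(r2); return v,(p[0]+max(0,L-pad)-L,p[1]+max(0,T-pad)-T)
E
python3 - <<'E'
from h import *
s=readout.read_state();print(s["eef_pos"],s["tool_rot"])
W=snap("wrist");print(match(W))
print([(np.round(b["rect"]).astype(int).tolist(),round(b["score"],2)) for b in optics.boxes_of("wrist","arch1")[:6]])
for n,y,xx in (("a2",45,-41),("a4",-135,-46)):
    m=body({z:(xx,y,z) for z in (58,150,218)})([601.3,-242,.188]); print(n,[proj(W,m[k])[0].round() for k in m])
E
```

```text
clock: 24.28
eef_pos: [561.5, -206.1, 295.0]
tool_rot: [3.141, -0.001, 0.186]
force: [0.4, 0.5, 0.0]
width: 85.7
gripper_force: 0.0
[ 561.5359492  -206.07320118  294.97976208] [ 3.14125869e+00 -8.33330684e-04  1.85893228e-01]
(0.553480863571167, (-2, -43))
[([223, 158, 59, 66], 0.7), ([361, 167, 93, 55], 0.62), ([1, 66, 48, 20], 0.58), ([333, 276, 2, 6], 0.51)]
a2 [array([253., 168.]), array([252., 189.]), array([252., 214.])]
a4 [array([381., 173.]), array([412., 193.]), array([445., 216.])]
```

```bash
python3 -m jog '{"claw":[1,1,1,1,1],"xyz":[[-0.09,0.02,0.2],[0,0,0.3],[0,0,0.3],[0,0,0.13],[0,0,0]],"twist":[[0,0,0],[0,0,0],[0,0,0],[0,0,0],[0,0,0]]}'
python3 - <<'E'
from h import *
s=readout.read_state();print(s["eef_pos"],s["tool_rot"])
W=snap("wrist");print(match(W))
E
```

```text
clock: 25.0
eef_pos: [552.7, -209.7, 201.5]
tool_rot: [-3.142, 0.0, 0.186]
force: [-0.4, 0.5, 0.5]
width: 85.3
gripper_force: 0.0
[ 552.66529389 -209.6584012   201.47826767] [-3.14154815e+00  1.27411470e-04  1.85848697e-01]
(0.8864530324935913, (-6, 3))
```

```bash
python3 -m jog '{"claw":[1,1,0.6,0.3,0.2,0,0,0,0],"xyz":[[0,-0.03,0.15],[0,0,0.14],[0,0,0],[0,0,0],[0,0,0],[0,0,0],[0,0,0],[0,0,0],[0,0,0]],"twist":[[0,0,0],[0,0,0],[0,0,0],[0,0,0],[0,0,0],[0,0,0],[0,0,0],[0,0,0],[0,0,0]]}'; python3 -m jog '{"claw":[0,0,0,0],"xyz":[[0,0,-0.06],[0,0,-0.06],[0,0,-0.05],[0,0,0]],"twist":[[0,0,0],[0,0,0],[0,0,0],[0,0,0]]}'
```

```text
clock: 26.18
eef_pos: [552.4, -206.1, 172.9]
tool_rot: [-3.141, -0.001, 0.186]
force: [0.0, 3.5, 5.1]
width: 31.2
gripper_force: 60.2
clock: 26.68
eef_pos: [552.1, -207.1, 189.7]
tool_rot: [3.141, -0.001, 0.185]
force: [0.4, 0.2, -2.6]
width: 31.0
gripper_force: 59.6
```

```bash
python3 -m jog '{"claw":[0,0,0,0,0,0,0,0],"xyz":[[-0.08,0,0],[-0.12,0,0],[-0.12,0,0],[-0.14,0,0],[-0.14,0,0],[-0.14,0,0],[-0.1,0,0],[0,0,0]],"twist":[[0,0,0],[0,0,0],[0,0,0],[0,0,0],[0,0,0],[0,0,0],[0,0,0],[0,0,0]]}'; python3 -m jog '{"claw":[0,0,0,0,0,0,0,0],"xyz":[[0,0,-0.15],[0,0,-0.3],[0,0,-0.3],[0,0,-0.3],[0,0,-0.3],[0,0,-0.3],[0,0,-0.05],[0,0,0]],"twist":[[0,0,0],[0,0,0],[0,0,0],[0,0,0],[0,0,0],[0,0,0],[0,0,0],[0,0,0]]}'
python3 - <<'E'
from h import *
W=snap("wrist")
cv2.imwrite("pics/held2.png",cv2.cvtColor(W["color"],cv2.COLOR_RGB2BGR))
# compare hold against arch1's held view (w9)
print(match(W,box=(320,410,140,165),ref="pics/w9.png",off=(60,20)))
E
```

```text
clock: 27.68
eef_pos: [468.6, -222.6, 189.4]
tool_rot: [3.142, 0.0, 0.185]
force: [0.3, 0.5, -4.2]
width: 30.9
gripper_force: 59.6
clock: 28.68
eef_pos: [469.3, -222.0, 359.2]
tool_rot: [-3.142, -0.0, 0.186]
force: [0.1, -0.3, -3.1]
width: 31.1
gripper_force: 60.1
(0.811950147151947, (0, 0))
```

```bash
python3 -m jog '{"claw":[0,0,0,0,0,0,0,0,0,0,0,0],"xyz":[[0.07,-0.15,0],[0.14,-0.32,0],[0.14,-0.32,0],[0.14,-0.32,0],[0.14,-0.32,0],[0.14,-0.32,0],[0.14,-0.32,0],[0.14,-0.32,0],[0.14,-0.32,0],[0.14,-0.32,0],[0.14,-0.32,0],[0.11,-0.22,0]],"twist":[[0,0,0],[0,0,0],[0,0,0],[0,0,0],[0,0,0],[0,0,0],[0,0,0],[0,0,0],[0,0,0],[0,0,0],[0,0,0],[0,0,0]]}'; python3 -m jog '{"claw":[0,0,0,0,0,0],"xyz":[[0,0,0],[0,0,0],[0,0,0],[0,0,0],[0,0,0],[0,0,0]],"twist":[[0,0,0.027],[0,0,0.027],[0,0,0.027],[0,0,0.026],[0,0,0],[0,0,0]]}'
python3 - <<'E'
from h import *
W=snap("wrist");crop(W,"w11.png",(60,20,390,290),2)
s=readout.read_state();print(s["eef_pos"],s["tool_rot"])
print(match(W,box=(320,410,140,165),ref="pics/w9.png",off=(60,20)))
print([(np.round(b["rect"]).astype(int).tolist(),round(b["score"],2)) for b in optics.boxes_of("wrist","arch1")[:4]])
m=body({z:(85,0,z) for z in (58,157,220)})([558,158,-.153]); print([proj(W,m[k])[0].round() for k in m])
E
```

```text
clock: 30.22
eef_pos: [557.7, 161.3, 358.3]
tool_rot: [-3.14, 0.002, 0.189]
force: [-0.7, -0.5, -3.7]
width: 31.0
gripper_force: 60.1
clock: 30.98
eef_pos: [558.3, 158.5, 358.8]
tool_rot: [3.142, 0.001, -0.148]
force: [-0.2, -0.8, -3.8]
width: 31.3
gripper_force: 60.2
[558.40882364 158.27485417 358.93235489] [ 3.14152488e+00  7.92769785e-04 -1.48798393e-01]
(0.9143056869506836, (0, 0))
[([230, 90, 50, 14], 0.8), ([206, 182, 99, 134], 0.59)]
[array([255.,  95.]), array([256.,  95.]), array([256.,  94.])]
```

View pics/w11.png

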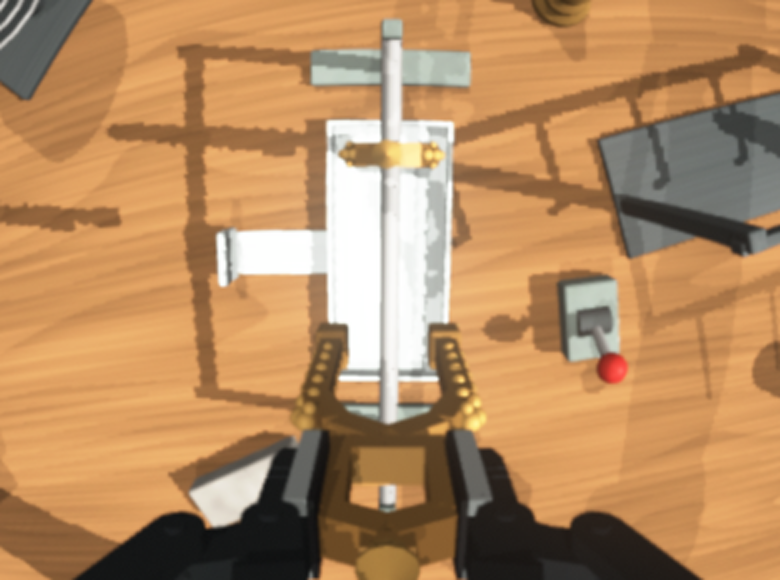

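```bash
python3 -m jog '{"claw":[0,0,0,0,0,0,0,0,0,0],"xyz":[[0,0,0.15],[0,0,0.27],[0,0,0.27],[0,0,0.27],[0,0,0.27],[0,0,0.27],[0,0,0.17],[0,0,0.07],[0,0,0.05],[0,0,0]],"twist":[[0,0,0],[0,0,0],[0,0,0],[0,0,0],[0,0,0],[0,0,0],[0,0,0],[0,0,0],[0,0,0],[0,0,0]]}'; python3 -m jog '{"claw":[0,0,0],"xyz":[[0,0,0.02],[0,0,0.02],[0,0,0]],"twist":[[0,0,0],[0,0,0],[0,0,0]]}'
```

```text
clock: 32.33
eef_pos: [559.0, 157.9, 180.7]
tool_rot: [-3.141, -0.001, -0.151]
force: [0.2, -0.0, -2.7]
width: 30.8
gripper_force: 60.1
clock: 32.7
eef_pos: [558.7, 157.7, 176.3]
tool_rot: [3.142, -0.0, -0.151]
force: [-0.6, 0.2, -2.4]
width: 31.3
gripper_force: 60.1
```

```bash
python3 -m jog '{"claw":[0,0,0],"xyz":[[0,0,0.02],[0,0,0.01],[0,0,0]],"twist":[[0,0,0],[0,0,0],[0,0,0]]}'; python3 -m jog '{"claw":[0,0],"xyz":[[0,0,0.01],[0,0,0]],"twist":[[0,0,0],[0,0,0]]}'
```

```text
clock: 33.08
eef_pos: [558.7, 157.7, 173.2]
tool_rot: [3.141, 0.0, -0.15]
force: [0.5, -0.7, -2.5]
width: 31.1
gripper_force: 60.1
clock: 33.33
eef_pos: [558.9, 157.8, 172.7]
tool_rot: [-3.141, -0.0, -0.15]
force: [-1.0, -0.0, 1.9]
width: 30.8
gripper_force: 60.8
```

```bash
python3 -m jog '{"claw":[0.4,0.6,1,1,1,1,1,1,1,1,1],"xyz":[[0,0,0],[0,0,0],[0,0,0],[0,0,0],[0,0,-0.2],[0,0,-0.4],[0,0,-0.5],[0,0,-0.5],[0,0,-0.3],[0,0,0],[0,0,0]],"twist":[[0,0,0],[0,0,0],[0,0,0],[0,0,0],[0,0,0],[0,0,0],[0,0,0],[0,0,0],[0,0,0],[0,0,0],[0,0,0]]}'
python3 - <<'E'
from h import *
W=snap("wrist");print(match(W,(335,130,115,50),"pics/w11.png",(60,20)))
print([(np.round(b["rect"]).astype(int).tolist(),round(b["score"],2)) for b in optics.boxes_of("wrist","arch1")[:4]])
m=body({z:(0,0,z) for z in (58,157,220)})([558,158,-.153]); print([proj(W,m[k])[0].round() for k in m])
E
python3 -m jog '{"claw":[1,1,1,1,1,1,1,1,1,1,1,1],"xyz":[[0.1,0.49,0],[0.1,0.49,0],[0.1,0.49,0],[0.1,0.49,0],[0.1,0.49,0],[0.1,0.49,0],[0.1,0.49,0],[0.1,0.49,0],[0.09,0.49,0],[0.07,0.49,0],[0.06,0.43,0],[0,0,0]],"twist":[[0,0,0],[0,0,0],[0,0,0],[0,0,0],[0,0,0],[0,0,0],[0,0,0],[0,0,0],[0,0,0],[0,0,0],[0,0,-0.054],[0,0,-0.054]]}'; python3 -m jog '{"claw":[1,1,1,1],"xyz":[[0,0,0.4],[0,0,0.25],[0,0,0],[0,0,0]],"twist":[[0,0,0],[0,0,0],[0,0,0],[0,0,0]]}'
python3 - <<'E'
from h import *
W=snap("wrist");s=readout.read_state();print(s["qpos"])
print([(np.round(b["rect"]).astype(int).tolist(),round(b["score"],2)) for b in optics.boxes_of("wrist","arch1")[:4]])
m=body({z:(-46,-136,z) for z in (58,150,218)})([601.3,-242,.188]); print([proj(W,m[k])[0].round() for k in m])
E
```

```text
clock: 34.7
eef_pos: [558.3, 157.5, 361.5]
tool_rot: [3.141, 0.001, -0.15]
force: [0.6, 0.2, 0.2]
width: 85.6
gripper_force: 0.0
(0.9700916409492493, (-1, 0))
[([227, 89, 53, 14], 0.88), ([228, 145, 52, 38], 0.74), ([497, 196, 14, 14], 0.49)]
[array([254., 152.]), array([254., 166.]), array([255., 181.])]
clock: 36.3
eef_pos: [577.2, -389.7, 359.5]
tool_rot: [3.141, 0.004, 0.187]
force: [0.5, 1.2, -0.4]
width: 85.2
gripper_force: 0.0
clock: 36.8
eef_pos: [580.2, -384.7, 297.8]
tool_rot: [3.141, -0.001, 0.189]
force: [0.5, 0.2, 0.8]
width: 85.7
gripper_force: 0.0
[ 0.67828533  0.65663527 -0.25420537  1.27623475  0.16380535  1.22674981
 -0.9620772 ]
[([229, 265, 36, 68], 0.85), ([223, 154, 60, 54], 0.55)]
[array([254., 160.]), array([254., 178.]), array([254., 201.])]
```

```bash
python3 -m jog '{"claw":[1,1,1,1,1],"xyz":[[0,0,0.25],[0,0,0.3],[0,0,0.3],[0,0,0.11],[0,0,0]],"twist":[[0,0,0],[0,0,0],[0,0,0],[0,0,0],[0,0,0]]}'
python3 - <<'E'
from h import *
s=readout.read_state();print(s["eef_pos"],s["tool_rot"])
W=snap("wrist");print(match(W))
E
```

```text
clock: 37.52
eef_pos: [579.9, -384.6, 201.7]
tool_rot: [3.141, -0.0, 0.189]
force: [0.6, -0.5, 0.3]
width: 85.6
gripper_force: 0.0
[ 579.92669832 -384.58193416  201.65724779] [ 3.14146800e+00 -1.81919985e-04  1.88792027e-01]
(0.9428386092185974, (-1, 0))
```

```bash
python3 -m jog '{"claw":[1,1,0.6,0.3,0.2,0,0,0,0],"xyz":[[0.01,0,0.15],[0,0,0.14],[0,0,0],[0,0,0],[0,0,0],[0,0,0],[0,0,0],[0,0,0],[0,0,0]],"twist":[[0,0,0],[0,0,0],[0,0,0],[0,0,0],[0,0,0],[0,0,0],[0,0,0],[0,0,0],[0,0,0]]}'; python3 -m jog '{"claw":[0,0,0,0],"xyz":[[0,0,-0.06],[0,0,-0.06],[0,0,-0.05],[0,0,0]],"twist":[[0,0,0],[0,0,0],[0,0,0],[0,0,0]]}'
```

```text
clock: 38.7
eef_pos: [581.2, -383.9, 173.0]
tool_rot: [-3.142, -0.001, 0.189]
force: [0.2, 3.1, 5.3]
width: 30.9
gripper_force: 60.3
clock: 39.2
eef_pos: [580.8, -384.6, 189.7]
tool_rot: [3.141, -0.001, 0.189]
force: [-0.1, -0.1, -2.9]
width: 31.1
gripper_force: 59.5
```

```bash
python3 -m jog '{"claw":[0,0,0,0,0,0,0,0],"xyz":[[-0.08,0,0],[-0.12,0,0],[-0.12,0,0],[-0.14,0,0],[-0.14,0,0],[-0.14,0,0],[-0.06,0,0],[0,0,0]],"twist":[[0,0,0],[0,0,0],[0,0,0],[0,0,0],[0,0,0],[0,0,0],[0,0,0],[0,0,0]]}'; python3 -m jog '{"claw":[0,0,0,0,0,0,0,0],"xyz":[[0,0,-0.15],[0,0,-0.3],[0,0,-0.3],[0,0,-0.3],[0,0,-0.3],[0,0,-0.3],[0,0,-0.05],[0,0,0]],"twist":[[0,0,0],[0,0,0],[0,0,0],[0,0,0],[0,0,0],[0,0,0],[0,0,0],[0,0,0]]}'
python3 - <<'E'
from h import *
W=snap("wrist")
print(match(W,box=(320,410,140,165),ref="pics/w9.png",off=(60,20)))
E
```

```text
clock: 40.2
eef_pos: [501.8, -399.6, 189.5]
tool_rot: [3.141, -0.0, 0.188]
force: [0.6, 0.4, -3.5]
width: 30.6
gripper_force: 59.7
clock: 41.2
eef_pos: [502.2, -398.9, 359.1]
tool_rot: [-3.141, -0.0, 0.189]
force: [-0.3, -0.3, -3.4]
width: 30.9
gripper_force: 60.1
(0.6541212797164917, (0, -2))
```

```bash
python3 -m jog '{"claw":[0,0,0,0,0,0,0,0,0,0,0,0],"xyz":[[0.03,-0.2,0],[0.053,-0.38,0],[0.053,-0.38,0],[0.053,-0.38,0],[0.053,-0.38,0],[0.053,-0.38,0],[0.053,-0.38,0],[0.053,-0.38,0],[0.053,-0.38,0],[0.053,-0.38,0],[0.053,-0.38,0],[0.053,-0.38,0]],"twist":[[0,0,0],[0,0,0],[0,0,0],[0,0,0],[0,0,0],[0,0,0],[0,0,0],[0,0,0],[0,0,0],[0,0,0],[0,0,0],[0,0,0]]}'; python3 -m jog '{"claw":[0,0,0,0,0,0,0,0,0,0],"xyz":[[0.06,-0.38,0],[0.06,-0.38,0],[0.06,-0.34,0],[0.02,-0.17,0],[0,0,0],[0,0,0],[0,0,0],[0,0,0],[0,0,0],[0,0,0]],"twist":[[0,0,0],[0,0,0],[0,0,0],[0,0,0],[0,0,0.027],[0,0,0.027],[0,0,0.027],[0,0,0.026],[0,0,0],[0,0,0]]}'
python3 - <<'E'
from h import *
W=snap("wrist");crop(W,"w12.png",(60,20,390,290),2)
s=readout.read_state();print(s["qpos"])
print(match(W,box=(320,410,140,165),ref="pics/w9.png",off=(60,20)))
print([(np.round(b["rect"]).astype(int).tolist(),round(b["score"],2)) for b in optics.boxes_of("wrist","arch1")[:4]])
m=body({"bar-140":(-140,0,150),"bar0":(0,0,150),"bar140":(140,0,150)})([558,158,-.153]); print([proj(W,m[k])[0].round(1) for k in m])
# bar edges in picture rows: bright columns
g=cv2.cvtColor(W["color"],cv2.COLOR_RGB2HSV)
for r in (130,150,200): print(r,np.where((g[r,240:270,1]<60))[0]+240)
E
```

```text
clock: 42.75
eef_pos: [479.2, 43.5, 358.2]
tool_rot: [-3.141, 0.002, 0.189]
force: [0.0, 0.4, -3.8]
width: 31.1
gripper_force: 60.2
clock: 44.0
eef_pos: [475.8, 170.3, 358.9]
tool_rot: [3.141, 0.001, -0.147]
force: [-0.7, 0.3, -3.0]
width: 31.0
gripper_force: 60.3
[-0.09364141  0.3097452  -0.41356214  1.71468821  0.13501685  1.14586201
 -2.26318121]
(0.8611934781074524, (0, -2))
[([225, 76, 56, 41], 0.87), ([230, 5, 52, 46], 0.81), ([203, 183, 101, 137], 0.66), ([461, 157, 38, 34], 0.35)]
[array([254.2, 209.3]), array([255.1,  96.4]), array([255.9, -16.2])]
130 [240 241 242 243 244 245 246 247 248 249 250 251 252 253 254 255 256 257
 258 259 260 261 262 263 264 265 266 267 268 269]
150 [240 241 242 243 244 245 246 247 248 249 250 251 252 253 254 255 256 257
 258 259 260 261 262 263 264 265 266 267 268 269]
200 [249 250 251 252 253 254 255 256 257]
```

```bash
python3 -m jog '{"claw":[0,0,0,0,0,0,0,0,0,0],"xyz":[[0,-0.01,0.15],[0,0,0.27],[0,0,0.27],[0,0,0.27],[0,0,0.27],[0,0,0.27],[0,0,0.17],[0,0,0.07],[0,0,0.05],[0,0,0]],"twist":[[0,0,0],[0,0,0],[0,0,0],[0,0,0],[0,0,0],[0,0,0],[0,0,0],[0,0,0],[0,0,0],[0,0,0]]}'; python3 -m jog '{"claw":[0,0,0],"xyz":[[0,0,0.02],[0,0,0.02],[0,0,0]],"twist":[[0,0,0],[0,0,0],[0,0,0]]}'; python3 -m jog '{"claw":[0,0,0],"xyz":[[0,0,0.02],[0,0,0.01],[0,0,0]],"twist":[[0,0,0],[0,0,0],[0,0,0]]}'
```

```text
clock: 45.35
eef_pos: [476.2, 172.0, 180.4]
tool_rot: [-3.141, -0.0, -0.147]
force: [0.2, 0.5, -3.1]
width: 30.9
gripper_force: 60.2
clock: 45.72
eef_pos: [476.1, 171.8, 176.4]
tool_rot: [3.142, -0.0, -0.147]
force: [1.0, 0.1, -3.7]
width: 31.1
gripper_force: 60.2
clock: 46.1
eef_pos: [476.1, 171.9, 173.5]
tool_rot: [3.141, -0.0, -0.147]
force: [-0.9, -0.3, -1.3]
width: 30.7
gripper_force: 60.8
```

```bash
python3 -m jog '{"claw":[0,0],"xyz":[[0,0,0.01],[0,0,0]],"twist":[[0,0,0],[0,0,0]]}'; python3 -m jog '{"claw":[0.4,0.6,1,1,1,1,1,1,1,1,1],"xyz":[[0,0,0],[0,0,0],[0,0,0],[0,0,0],[0,0,-0.2],[0,0,-0.4],[0,0,-0.5],[0,0,-0.5],[0,0,-0.3],[0,0,0],[0,0,0]],"twist":[[0,0,0],[0,0,0],[0,0,0],[0,0,0],[0,0,0],[0,0,0],[0,0,0],[0,0,0],[0,0,0],[0,0,0],[0,0,0]]}'
python3 - <<'E'
from h import *
W=snap("wrist");S=snap("scene");T=snap("top")
for n,D in (("wrist",W),("scene",S),("top",T)):
    print(n,[(np.round(b["rect"]).astype(int).tolist(),round(b["score"],2)) for b in optics.boxes_of(n,"arch1")[:6]])
    for x in (-85,0,85):
        m=body({z:(x,0,z) for z in (58,220)})([558,158,-.153]); print(x,[proj(D,m[k])[0].round() for k in m])
print([(b["rect"],b["score"]) for b in optics.boxes_of("wrist","switch_tip")+optics.boxes_of("wrist","switch")+optics.boxes_of("wrist","switch_base")][:6])
E
```

```text
clock: 46.35
eef_pos: [476.2, 171.9, 173.3]
tool_rot: [3.141, -0.001, -0.147]
force: [-2.8, -0.7, 7.0]
width: 31.1
gripper_force: 61.8
clock: 47.72
eef_pos: [475.6, 171.5, 361.5]
tool_rot: [3.141, 0.001, -0.147]
force: [0.4, -0.2, -0.8]
width: 85.1
gripper_force: 0.0
wrist [([230, 147, 56, 37], 0.86), ([227, 75, 54, 43], 0.82), ([232, 7, 50, 40], 0.71), ([216, 0, 78, 222], 0.49), ([503, 161, 9, 10], 0.44)]
-85 [array([255., 152.]), array([256., 182.])]
0 [array([255.,  96.]), array([257.,  95.])]
85 [array([256.,  40.]), array([257.,   9.])]
scene [([303, 166, 18, 44], 0.72), ([99, 217, 27, 46], 0.72), ([274, 137, 15, 45], 0.56), ([287, 152, 19, 46], 0.55)]
-85 [array([282., 178.]), array([283., 139.])]
0 [array([297., 191.]), array([299., 152.])]
85 [array([312., 206.]), array([315., 166.])]
top [([210, 164, 18, 20], 0.68), ([367, 257, 22, 7], 0.63)]
-85 [array([209., 223.]), array([204., 215.])]
0 [array([214., 200.]), array([209., 190.])]
85 [array([219., 177.]), array([214., 164.])]
[([357.5, 133.1, 19.8, 25.1], 0.68), ([213.3, 0.0, 80.5, 227.5], 0.53), ([230.2, 142.7, 52.1, 41.9], 0.37), ([358.6, 134.6, 22.0, 27.3], 0.59), ([342.4, 107.0, 35.8, 51.9], 0.87), ([357.2, 20.3, 154.8, 117.3], 0.72)]
```

```bash
python3 -m jog '{"claw":[1,1,0.5,0,0,0],"xyz":[[-0.08,0.38,0],[-0.08,0.38,0],[-0.08,0.38,0],[-0.08,0.38,0],[-0.08,0.38,0],[0,0,0]],"twist":[[0,0,0],[0,0,0],[0,0,0],[0,0,0],[0,0,0],[0,0,0]]}'
cat >> h.py <<'E'
def red(d):
    h=cv2.cvtColor(d["color"],cv2.COLOR_RGB2HSV); m=(((h[...,0]<5)|(h[...,0]>174))&(h[...,1]>180)&(h[...,2]>90)).astype(np.uint8)
    n,_,st,c=cv2.connectedComponentsWithStats(m); return [(st[i,4],c[i].round(1)) for i in np.argsort(-st[:,4]) if i and st[i,4]>8][:4]
E
python3 - <<'E'
from h import *
s=readout.read_state();print(s["qpos"],s["eef_pos"])
for n in ("wrist","scene","top"):
    D=snap(n);print(n,red(D),proj(D,[448,-12,72]).round(1))
E
```

```text
clock: 48.92
eef_pos: [407.7, -12.9, 362.4]
tool_rot: [3.14, 0.0, -0.153]
force: [-0.3, 0.8, -0.3]
width: 12.5
gripper_force: 0.0
[ 0.25021369  0.13433067 -0.33019548  1.92662542  0.05053738  1.08876537
 -1.82433102] [407.69450065 -12.85621015 362.36097513]
wrist [(np.int32(170), array([246. , 123.8]))] [[249.7 126.4]]
scene [(np.int32(102), array([ 25.2, 353.8])), (np.int32(50), array([  4.7, 317.7])), (np.int32(11), array([235.6, 192.9]))] [[235.8 193.7]]
top [(np.int32(33), array([469.8, 254.5])), (np.int32(28), array([462.7, 215.6])), (np.int32(26), array([456.5, 178. ]))] [[261.2 231.4]]
```

```bash
python3 -m jog '{"claw":[0,0,0,0,0,0,0,0,0,0,0,0],"xyz":[[0,0,0.1],[0,0,0.1],[0,0,0.1],[0,0,0.1],[0,0,0.1],[0,0,0.1],[0,0,0.1],[0,0,0.1],[0,0,0.1],[0,0,0.1],[0,0,0],[0,0,0]],"twist":[[0,0,-0.055],[0,0,-0.055],[0,0,-0.055],[0,0,-0.055],[0,0,-0.055],[0,0,-0.055],[0,0,-0.055],[0,0,-0.055],[0,0,-0.055],[0,0,-0.053],[0,0,0],[0,0,0]]}'
python3 - <<'E'
from h import *
s=readout.read_state();print(s["qpos"],s["eef_pos"])
D=snap("wrist");print(red(D),proj(D,[448,-12,72]).round(1),proj(D,[451,-8,72]).round(1))
for uv in [red(D)[0][1]]: print(least_squares(lambda x:(proj(D,[x[0],x[1],72])[0]-uv),[450,-10]).x)
E
```

```text
clock: 50.58
eef_pos: [409.1, -9.5, 262.6]
tool_rot: [3.141, -0.0, 1.573]
force: [-0.2, -0.3, 0.2]
width: -0.3
gripper_force: 0.0
[ 0.42888836  0.28216323 -0.59617151  2.08862878  0.21328027  0.82834112
 -0.29213267] [409.07525165  -9.48571976 262.58525534]
[(np.int32(246), array([289. , 166.8]))] [[285.  171.3]] [[287.7 168. ]]
[452.51628883  -6.56236693]
```

```bash
python3 -m jog '{"claw":[0,0,0,0,0,0,0,0],"xyz":[[0.03,-0.05,0.1],[0,0,0.3],[0,0,0.3],[0,0,0.3],[0,0,0.3],[0,0,0.3],[0,0,0.2],[0,0,0]],"twist":[[0,0,0],[0,0,0],[0,0,0],[0,0,0],[0,0,0],[0,0,0],[0,0,0],[0,0,0]]}'
python3 - <<'E'
from h import *
s=readout.read_state();print(s["qpos"],s["eef_pos"])
D=snap("wrist");print(red(D))
for uv in [red(D)[0][1]]: print(least_squares(lambda x:(proj(D,[x[0],x[1],72])[0]-uv),[450,-10]).x)
E
```

```text
clock: 51.62
eef_pos: [402.3, -6.8, 81.3]
tool_rot: [-3.138, 0.0, 1.575]
force: [-0.1, 0.0, -0.1]
width: -0.1
gripper_force: 0.0
[ 0.15861269  0.59906072 -0.30117504  2.30345965  0.57668259  0.31151772
 -0.64348106] [402.26602488  -6.79887863  81.28042846]
[(np.int32(1215), array([334.9, 243.8]))]
[452.5746192   -7.58035781]
```

```bash
python3 -m jog '{"claw":[0,0,0,0],"xyz":[[0,0.05,0.05],[0,0,0.1],[0,0,0.07],[0,0,0]],"twist":[[0,0,0],[0,0,0],[0,0,0],[0,0,0]]}'
python3 - <<'E'
from h import *
s=readout.read_state();print(s["qpos"])
D=snap("wrist");print(red(D))
E
python3 -m jog '{"claw":[0,0,0,0,0],"xyz":[[0,0.1,0],[0,0.1,0],[0,0.1,0],[0,0.1,0],[0,0,0]],"twist":[[0,0,0],[0,0,0],[0,0,0],[0,0,0],[0,0,0]]}'
python3 - <<'E'
from h import *
s=readout.read_state();print(s["qpos"])
D=snap("wrist");print(red(D))
for uv in [red(D)[0][1]]: print(least_squares(lambda x:(proj(D,[x[0],x[1],76])[0]-uv),[450,-10]).x)
E
```

```text
clock: 52.18
eef_pos: [408.1, -7.2, 59.8]
tool_rot: [-3.14, 0.0, 1.574]
force: [0.6, -0.4, -0.1]
width: 0.1
gripper_force: 0.0
[ 0.12621832  0.6483346  -0.255026    2.30266606  0.6424328   0.25723655
 -0.70174724]
[(np.int32(1473), array([334.2, 260.7]))]
clock: 52.85
eef_pos: [450.7, -6.9, 60.4]
tool_rot: [3.139, -0.001, 1.574]
force: [-0.1, -0.5, 1.0]
width: -0.1
gripper_force: 0.0
[ 0.17339104  0.67712003 -0.31998871  2.19446445  0.60730591  0.35139764
 -0.65416483]
[(np.int32(1324), array([307.4, 264.6]))]
[480.10248034  -6.19431521]
```

```bash
python3 -m jog '{"claw":[0,0,0],"xyz":[[0,0.1,0],[0,0.1,0],[0,0,0]],"twist":[[0,0,0],[0,0,0],[0,0,0]]}'; python3 -m jog '{"claw":[0,0,0],"xyz":[[0,0.04,0],[0,0.02,0],[0,0,0]],"twist":[[0,0,0],[0,0,0],[0,0,0]]}';  python3 - <<'E'
from h import *
D=snap("wrist");print(red(D))
for uv in [red(D)[0][1]]: print(least_squares(lambda x:(proj(D,[x[0],x[1],72])[0]-uv),[450,-10]).x)
E
```

```text
clock: 53.28
eef_pos: [470.1, -6.8, 60.3]
tool_rot: [3.14, -0.001, 1.574]
force: [-0.3, 1.2, -0.5]
width: -0.1
gripper_force: 0.0
clock: 53.65
eef_pos: [474.5, -7.0, 60.2]
tool_rot: [-3.141, 0.0, 1.574]
force: [-0.8, -0.5, -1.3]
width: -0.1
gripper_force: 0.4
[(np.int32(1424), array([305. , 261.2]))]
[503.35645862  -6.41810283]
```

Nearly at the stop; nudge until the force rises.

```bash
python3 -m jog '{"claw":[0,0],"xyz":[[0,0.03,0],[0,0,0]],"twist":[[0,0,0],[0,0,0]]}'; python3 -m jog '{"claw":[0,0],"xyz":[[0,0.03,0],[0,0,0]],"twist":[[0,0,0],[0,0,0]]}'
```

```text
clock: 53.95
eef_pos: [477.2, -7.0, 60.2]
tool_rot: [-3.141, 0.0, 1.574]
force: [-1.2, -1.2, 0.2]
width: 0.2
gripper_force: 1.0
clock: 54.2
eef_pos: [477.6, -7.1, 60.0]
tool_rot: [-3.136, 0.001, 1.574]
force: [-7.0, 0.9, 3.0]
width: -0.1
gripper_force: 3.8
```

```bash
python3 -m jog '{"claw":[0,0,0,0,0,0,0,0,0,0,0,0],"xyz":[[0,-0.2,0],[0,-0.2,0],[0,0,-0.3],[0,0,-0.5],[0,0,-0.5],[0,0,-0.5],[0,0,-0.5],[-0.5,0,-0.2],[-0.5,0,0],[-0.5,0,0],[-0.5,0,0],[-0.5,0,0]],"twist":[[0,0,0],[0,0,0],[0,0,0],[0,0,0],[0,0,0],[0,0,0],[0,0,0],[0,0,0],[0,0,0],[0,0,0],[0,0,0],[0,0,0]]}'; python3 -m jog '{"claw":[0,0,0,0],"xyz":[[0,0,0],[0,0,0],[0,0,0],[0,0,0]],"twist":[[0,0,0],[0,0,0],[0,0,0],[0,0,0]]}';  python3 - <<'E'
from h import *
S=snap("scene");T=snap("top")
b=lambda d,l,t,w,h,s:cv2.resize(cv2.cvtColor(d["color"],cv2.COLOR_RGB2BGR)[t:t+h,l:l+w],None,fx=s,fy=s,interpolation=cv2.INTER_CUBIC)
A=b(S,215,120,160,120,4.9);B=b(T,140,140,150,120,4.9)
s=min(400/A.shape[1],1);A=A[:,:];
im=np.zeros((588,800,3),np.uint8)
a=b(S,215,125,155,145,2.55);t=b(T,140,140,140,120,2.85)
im[:a.shape[0],:a.shape[1]]=a; im[:t.shape[0],400:400+t.shape[1]]=t
cv2.imwrite("pics/final.png",im[:370])
print("arch",[(np.round(q["rect"]).astype(int).tolist(),round(q["score"],2)) for q in optics.boxes_of("scene","arch1")[:6]])
print("tray",optics.boxes_of("top","tray")[:1])
m=body(TRAY)([558,158,-.153]); print({k:(proj(T,m[k])[0]-140)*2.85+[400,0] for k in m})
print(readout.read_state()["eef_pos"])
E
```

```text
clock: 55.7
eef_pos: [442.2, -259.1, 311.0]
tool_rot: [3.139, 0.001, 1.574]
force: [1.5, 0.0, 0.2]
width: 0.2
gripper_force: 0.0
clock: 56.2
eef_pos: [441.8, -256.0, 310.6]
tool_rot: [3.141, 0.0, 1.576]
force: [0.2, -0.1, 0.3]
width: -0.3
gripper_force: 0.0
arch [([290, 152, 15, 42], 0.7), ([302, 167, 18, 40], 0.62), ([274, 135, 18, 50], 0.61), ([98, 217, 28, 44], 0.57)]
tray [{'rect': [177.5, 174.7, 57.6, 59.4], 'score': 0.67}]
{'c1': array([592.90172709,  89.26155442]), 'c2': array([557.94829596, 255.03197235]), 'c3': array([635.8138978 , 268.88159525]), 'c4': array([668.61189875, 102.27619715]), 'p': array([507.97580414, 156.16298811])}
[ 441.59308085 -256.74014394  310.44087221]
```

View pics/final.png

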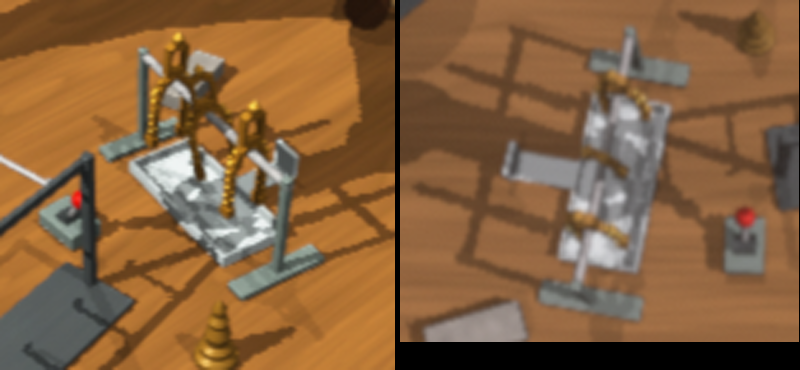

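```bash
python3 -m jog '{"claw":[0,0,0,0,0,0,0,0,0,0,0,0],"xyz":[[0,0,-0.5],[0,0,-0.5],[0.47,0.11,0],[0.47,0.11,0],[0.47,0.11,0],[0.47,0.11,0],[0.47,0.11,0],[0.47,0.11,0],[0.47,0.11,0],[0.47,0.11,0],[0,0,0],[0,0,0]],"twist":[[0,0,0],[0,0,0],[0,0,0],[0,0,0],[0,0,0],[0,0,0],[0,0,0],[0,0,0],[0,0,0],[0,0,0],[0,0,0],[0,0,0]]}'
python3 - <<'E'
from h import *
D=snap("wrist"); cv2.imwrite("pics/f2.png",cv2.cvtColor(D["color"],cv2.COLOR_RGB2BGR))
print([(np.round(b["rect"]).astype(int).tolist(),round(b["score"],2)) for b in optics.boxes_of("wrist","arch1")[:6]])
for x in (-84,1,85):
    m=body({(y,z):(x,y,z) for y in (-30,30) for z in (58,150)}|{"fin":(x,0,222)})([558,158,-.153]); p=np.array([proj(D,m[k])[0] for k in m]); lo,hi=p.min(0),p.max(0); print("pred",x,np.r_[lo,hi-lo].round())
print("tray",[(np.round(b["rect"]).astype(int).tolist(),round(b["score"],2)) for b in optics.boxes_of("wrist","tray")[:2]])
m=body(TRAY)([558,158,-.153]); p=np.array([proj(D,m[k])[0] for k in m]); lo,hi=p.min(0),p.max(0); print("pred tray",np.r_[lo,hi-lo].round())
print(red(D)[:2]); print(least_squares(lambda x:(proj(D,[x[0],x[1],72])[0]-red(D)[0][1]),[500,-7]).x)
E
```

```text
clock: 57.9
eef_pos: [528.1, 118.7, 410.1]
tool_rot: [-3.141, 0.001, 1.574]
force: [-0.4, 0.4, -0.2]
width: -0.0
gripper_force: 0.0
[([314, 111, 39, 48], 0.88), ([258, 98, 34, 49], 0.69), ([202, 42, 132, 115], 0.67), ([200, 96, 31, 45], 0.57), ([352, 198, 30, 32], 0.26)]
pred -84 [204.  98.  19.  43.]
pred 1 [268. 106.  11.  45.]
pred 85 [316. 115.  33.  46.]
tray [([212, 42, 122, 114], 0.89)]
pred tray [205.  46. 128. 112.]
[(np.int32(116), array([239.3, 219. ]))]
[505.87578211  -7.52400174]
```

```bash
cat > af.py <<'E'
from h import *
from itertools import product
def pts():
    P=[]
    def box(x,y,z):
        P.extend(product(np.linspace(-x,x,5),np.linspace(*y,5),np.linspace(*z,max(3,int((z[1]-z[0])/3)))))
    for s in (1,-1):
        box(6,(s*20,s*28),(0,62)); box(9,(s*17.5,s*31.5),(0,9)); box(6,(s*10,s*16),(112,146))
        for t in np.linspace(0,1,14): box(6,(s*(24-22*t)-5,s*(24-22*t)+5),(60+42*t-3,60+46*t+6))
    box(6,(-14,14),(105,115)); box(6,(-14,14),(146,151)); box(5,(-5,5),(150,168)); return np.array(P)
PT=pts()
def gold(D):
    h=cv2.cvtColor(D["color"],cv2.COLOR_RGB2HSV); return (h[...,1]>95)&(h[...,0]<35)
def render(D,x,rack=(558,158,-.153),sh=(384,512)):
    """x: along bar, across, yaw rel rack, tilt about bar axis, pitch"""
    Rr=R.from_euler("z",rack[2]); Ra=Rr*R.from_euler("ZXY",[x[2],x[3],0])
    c=np.array([rack[0],rack[1],0])+Rr.apply([x[0],x[1],156.5])
    p=proj(D,Ra.apply(PT-[0,0,100])+c); m=np.zeros(sh,np.uint8)
    for u,v in p.round().astype(int):
        if 0<=u<512 and 0<=v<384: m[v,u]=1
    return cv2.morphologyEx(m,cv2.MORPH_CLOSE,np.ones((3,3),np.uint8)).astype(bool)
def region(D,rack=(558,158,-.153)):
    mm=body({i:(a,b,18) for i,(a,b) in enumerate(((106,46),(-106,46),(-106,-46),(106,-46)))})(rack)
    z=np.zeros((384,512),np.uint8); cv2.fillPoly(z,[np.array([proj(D,mm[i])[0] for i in range(4)]).round().astype(int)],1); return z.astype(bool)
def best(D,slot):
    g=gold(D); out=[]
    def score(x):
        r=render(D,x); ys,xs=np.where(r); k=np.zeros_like(r); k[max(0,ys.min()-12):ys.max()+12,max(0,xs.min()-12):xs.max()+12]=1
        k&=region(D)|cv2.dilate(r.astype(np.uint8),np.ones((3,3))).astype(bool)
        return (r&g).sum()/max(1,((r|g)&k).sum())
    b=(-1,None)
    for yaw in np.arange(-.8,.81,.1):
        for dx in (-9,0,9):
            s=score((slot+dx,0,yaw,0)); b=max(b,(s,(slot+dx,0,yaw,0)),key=lambda q:q[0])
    x=np.array(b[1],float)
    for st in ((6,4,.06,.06),(3,3,.03,.03),(1.5,1.5,.02,.02)):
        for _ in range(3):
            for i in range(4):
                for sg in (1,-1):
                    y=x.copy(); y[i]+=sg*st[i]; s=score(y)
                    if s>b[0]: b=(s,y); x=y
    return b[0].round(2),x.round(2),score((slot,0,0,0)).round(2)
E
python3 - <<'E'
from af import *
D=snap("wrist")
for s in (-85,0,85): print(s,best(D,s))
E
```

```text
-85 (np.float64(0.73), array([-8.65e+01, -4.00e+00,  3.00e-02,  0.00e+00]), np.float64(0.68))
0 (np.float64(0.66), array([ -7.5 , -13.  ,  -0.45,   0.29]), np.float64(0.34))
85 (np.float64(0.77), array([ 8.5e+01,  1.5e+00,  2.0e-02, -3.0e-02]), np.float64(0.75))
```

```bash
python3 -m jog '{"claw":[0.7,0.7,0.7,0.7,0.7,0.7,0.7,0.7,0.7],"xyz":[[-0.42,-0.1,0],[-0.42,-0.1,0],[-0.42,-0.1,0],[0,0,0.4],[0,0,0.5],[0,0,0.5],[0,0,0.5],[0,0,0.5],[0,0,0]],"twist":[[0,0,0],[0,0,0],[0,0,0],[0,0,0],[0,0,0],[0,0,0],[0,0,0],[0,0,0],[0,0,0]]}'
python3 - <<'E'
from h import *
D=snap("wrist");r=red(D);print(r)
print(least_squares(lambda x:(proj(D,[x[0],x[1],72])[0]-r[0][1]),[500,-7]).x)
E
```

```text
clock: 59.22
eef_pos: [495.9, -8.0, 167.9]
tool_rot: [-3.134, 0.0, 1.573]
force: [-0.6, 0.2, 1.3]
width: 59.7
gripper_force: 0.0
[(np.int32(522), array([264. , 193.9]))]
[506.41809396  -6.76507093]
```

```bash
python3 -m jog '{"claw":[0.7,0.7,0.7,0.7,0.7,0.7],"xyz":[[0.01,0.04,0.1],[0,0,0.3],[0,0,0.3],[0,0,0.3],[0,0,0.1],[0,0,0]],"twist":[[0,0,0],[0,0,0],[0,0,0],[0,0,0],[0,0,0],[0,0,0]]}'; python3 -m jog '{"claw":[0.7,0.7,0.7,0.7,0.7,0.7,0.7],"xyz":[[0,-0.1,0],[0,-0.12,0],[0,-0.12,0],[0,-0.12,0],[0,-0.12,0],[0,-0.06,0],[0,0,0]],"twist":[[0,0,0],[0,0,0],[0,0,0],[0,0,0],[0,0,0],[0,0,0],[0,0,0]]}'
python3 - <<'E'
from h import *
D=snap("wrist");r=red(D);print(r)
print(least_squares(lambda x:(proj(D,[x[0],x[1],72])[0]-r[0][1]),[500,-7]).x)
E
```

```text
clock: 60.02
eef_pos: [503.4, -5.7, 61.0]
tool_rot: [3.14, 0.0, 1.574]
force: [-0.5, -0.5, 0.4]
width: 60.4
gripper_force: 0.0
clock: 60.9
eef_pos: [437.3, -6.3, 60.1]
tool_rot: [-3.14, 0.001, 1.574]
force: [-0.1, 1.0, -0.1]
width: 59.8
gripper_force: 0.0
[(np.int32(1685), array([284.5, 265.8]))]
[455.58830833  -8.22187465]
```

```bash
python3 -m jog '{"claw":[0.7,0.7,1,1,1,1,1,1,1,1,1,1],"xyz":[[0,0.05,0],[0,0,-0.3],[0,0,-0.5],[0,0,-0.5],[0,0,-0.5],[0,0,-0.5],[0,0,-0.5],[0,0,-0.25],[0.43,0.09,0],[0.44,0.09,0],[0.44,0.09,0],[0.45,0.09,0]],"twist":[[0,0,0],[0,0,0],[0,0,0],[0,0,0],[0,0,0],[0,0,0],[0,0,0],[0,0,0],[0,0,0],[0,0,0],[0,0,0],[0,0,0]]}'; python3 -m jog '{"claw":[1,1,1,1,1,1,1,1,1,1,1,1],"xyz":[[0,0,0],[0,0,0],[0,0,0],[0,0,0],[0,0,0],[0,0,0],[0,0,0],[0,0,0],[0,0,0],[0,0,0],[0,0,0],[0,0,0]],"twist":[[0,0,0.055],[0,0,0.055],[0,0,0.055],[0,0,0.055],[0,0,0.055],[0,0,0.055],[0,0,0.055],[0,0,0.055],[0,0,0.055],[0,0,0.055],[0,0,0],[0,0,0]]}'
python3 - <<'E'
from af import *
D=snap("wrist")
for s in (-85,0,85): print(s,best(D,s))
# finial: brightest gold topmost
g=gold(D)&region(D); 
for r in range(40,200,6): print(r,np.where(g[r,200:310])[0][[0,-1]]+200 if g[r,200:310].any() else None,g[r,200:310].sum())
E
```

```text
clock: 62.45
eef_pos: [479.4, 171.1, 365.4]
tool_rot: [-3.141, -0.0, 1.573]
force: [0.9, -0.1, 0.4]
width: 85.5
gripper_force: 0.0
clock: 63.95
eef_pos: [479.0, 170.1, 365.3]
tool_rot: [-3.142, 0.0, -0.151]
force: [0.5, 0.2, -0.5]
width: 85.4
gripper_force: 0.0
-85 (np.float64(0.75), array([-8.65e+01, -2.50e+00,  5.00e-02, -2.00e-02]), np.float64(0.69))
0 (np.float64(0.68), array([-6.  , -2.5 , -0.49,  0.18]), np.float64(0.39))
85 (np.float64(0.8), array([ 8.5e+01,  1.5e+00, -0.0e+00, -3.0e-02]), np.float64(0.79))
40 [233 279] 20
46 [236 277] 17
52 None 0
58 None 0
64 None 0
70 None 0
76 None 0
82 [229 234] 6
88 [227 237] 11
94 [230 268] 24
100 [239 275] 37
106 [246 278] 33
112 [250 279] 30
118 [263 277] 15
124 None 0
130 None 0
136 None 0
142 None 0
148 None 0
154 [238 279] 17
160 [233 279] 21
166 None 0
172 None 0
178 None 0
184 None 0
190 None 0
196 None 0
```

```bash
python3 -m jog '{"claw":[1,1,1,1,1,1,1,1],"xyz":[[0.37,0.04,0],[0.37,0.04,0],[0,0,0.3],[0,0,0.4],[0,0,0.4],[0,0,0.15],[0,0,0],[0,0,0]],"twist":[[0,0,0],[0,0,0],[0,0,0.055],[0,0,0.055],[0,0,0],[0,0,0],[0,0,0],[0,0,0]]}'
python3 - <<'E'
from af import *
print(readout.read_state()["qpos"])
D=snap("wrist")
import af
af.region=lambda D:np.ones((384,512),bool)
print(best(D,-6)); 
print([(np.round(b["rect"]).astype(int).tolist(),round(b["score"],2)) for b in optics.boxes_of("wrist","arch1")[:3]])
h=cv2.cvtColor(D["color"],cv2.COLOR_RGB2HSV); g=gold(D)
for r in range(150,300,8):
    c=np.where(g[r,170:340])[0]+170
    runs=np.split(c,np.where(np.diff(c)>2)[0]+1) if len(c) else []
    print(r,[(int(q[0]),int(q[-1])) for q in runs if len(q)>2])
E
```

```text
clock: 65.0
eef_pos: [552.0, 151.2, 241.9]
tool_rot: [-3.139, -0.002, -0.499]
force: [-0.1, 0.4, 0.9]
width: 85.2
gripper_force: 0.0
[-0.12598478  0.51444108 -0.28947236  1.72409104  0.17679987  0.92566017
 -2.55607886]
(np.float64(0.42), array([-21.  ,   0.  ,   0.64,   0.  ]), np.float64(0.33))
[([243, 220, 67, 113], 0.83), ([167, 79, 87, 43], 0.63), ([206, 150, 79, 100], 0.62)]
150 [(170, 199), (288, 339)]
158 [(170, 202), (253, 263), (290, 339)]
166 [(170, 184), (208, 218), (259, 266), (293, 339)]
174 [(208, 218), (260, 271), (295, 339)]
182 [(209, 219), (263, 276), (298, 339)]
190 [(202, 228), (262, 281), (301, 339)]
198 [(179, 277), (303, 339)]
206 [(170, 274), (305, 339)]
214 [(170, 225), (233, 279), (308, 339)]
222 [(170, 229), (234, 244), (267, 283), (290, 301), (310, 339)]
230 [(170, 232), (236, 283), (292, 339)]
238 [(170, 309), (325, 339)]
246 [(170, 239), (246, 284), (293, 305), (327, 339)]
254 [(170, 260), (293, 306), (324, 339)]
262 [(170, 239), (248, 259), (287, 339)]
270 [(172, 241), (247, 258), (278, 339)]
278 [(171, 339)]
286 [(170, 227), (239, 339)]
294 [(170, 218), (250, 276), (285, 293), (296, 339)]
```

Run:
```python
from h import *
D=snap("wrist");p=readout.read_state()["eef_pos"]
for z in (60,100,170,185,200,208,222): print(z,proj(D,[p[0],p[1],z])[0].round(1))
# solve eye centre at z~195 from px (258.5,224), finial ball (263,250) at z 218
for uv,z in (((258.5,222),187),((264,250),218),((213,172),85),((266,174),85),((213,166),62),((258,158),62)): print(uv,z,least_squares(lambda x:(proj(D,[x[0],x[1],z])[0]-uv),p[:2]).x.round(1))
```

```text
60 [256.  170.8]
100 [256.2 180.4]
170 [256.7 205.2]
185 [256.9 212.5]
200 [257.1 220.8]
208 [257.2 225.7]
222 [257.3 235.2]
(258.5, 222) 187 [545.3 153.2]
(264, 250) 218 [538.6 153.3]
(213, 172) 85 [577.6 188.3]
(266, 174) 85 [549.2 140.7]
(213, 166) 62 [580.1 190.4]
(258, 158) 62 [563.9 142. ]
```

```bash
python3 -m jog '{"claw":[1,1,1,1,1],"xyz":[[-0.07,0.02,0.1],[0,0,0.2],[0,0,0.2],[0,0,0.17],[0,0,0]],"twist":[[0,0,0],[0,0,0],[0,0,0],[0,0,0],[0,0,0]]}'; python3 -m jog '{"claw":[0.7,0.5,0.4,0.3,0.2,0,0,0,0],"xyz":[[0,0,0],[0,0,0],[0,0,0],[0,0,0],[0,0,0],[0,0,0],[0,0,0],[0,0,0],[0,0,0]],"twist":[[0,0,0],[0,0,0],[0,0,0],[0,0,0],[0,0,0],[0,0,0],[0,0,0],[0,0,0],[0,0,0]]}'
```

```text
clock: 65.78
eef_pos: [542.2, 152.2, 172.0]
tool_rot: [3.139, 0.002, -0.499]
force: [0.1, -0.5, -0.5]
width: 85.6
gripper_force: 0.0
clock: 66.9
eef_pos: [545.1, 154.0, 174.7]
tool_rot: [-3.138, -0.002, -0.499]
force: [0.0, 2.1, 6.1]
width: 33.2
gripper_force: 57.9
```

```bash
python3 -m jog '{"claw":[0,0,0,0,0,0,0,0,0],"xyz":[[0,0,-0.1],[0,0,-0.15],[0,0,-0.2],[0,0,-0.3],[0,0,-0.4],[0,0,-0.4],[0,0,-0.28],[0,0,0],[0,0,0]],"twist":[[0,0,0],[0,0,0],[0,0,0],[0,0,0],[0,0,0],[0,0,0],[0,0,0],[0,0,0],[0,0,0]]}'; python3 -m jog '{"claw":[0,0,0,0,0,0,0],"xyz":[[0,0,0],[0,0,0],[0,0,0],[0,0,0],[0,0,0],[0,0,0],[0,0,0]],"twist":[[0,0,-0.028],[0,0,-0.028],[0,0,-0.028],[0,0,-0.026],[0,0,0],[0,0,0],[0,0,0]]}'
python3 - <<'E'
from h import *
D=snap("wrist"); s=readout.read_state(); print(s["eef_pos"])
print(match(D,box=(320,410,140,165),ref="pics/w9.png",off=(60,20)))
print("legs",match(D,box=(290,320,60,110),ref="pics/w11.png",off=(60,20),pad=30),match(D,box=(425,320,60,110),ref="pics/w11.png",off=(60,20),pad=30))
print([(np.round(b["rect"]).astype(int).tolist(),round(b["score"],2)) for b in optics.boxes_of("wrist","arch1")[:4]])
E
```

```text
clock: 68.03
eef_pos: [542.8, 151.7, 355.0]
tool_rot: [3.139, 0.002, -0.5]
force: [-0.4, -0.6, -4.0]
width: 31.4
gripper_force: 59.0
clock: 68.9
eef_pos: [543.6, 152.3, 355.9]
tool_rot: [3.141, 0.001, -0.154]
force: [0.0, 0.3, -3.4]
width: 31.6
gripper_force: 59.1
[543.63609779 152.40398905 356.06166856]
(0.5850317478179932, (-1, -8))
legs (0.7116639614105225, (-10, -15)) (0.6682516932487488, (-7, -14))
[([227, 75, 48, 19], 0.92), ([228, 192, 45, 19], 0.89), ([200, 159, 96, 151], 0.79)]
```

```bash
python3 -m jog '{"claw":[0,0,0,0,0,0,0,0,0,0,0],"xyz":[[0.11,-0.04,0],[0,0,0.15],[0,0,0.25],[0,0,0.25],[0,0,0.25],[0,0,0.25],[0,0,0.25],[0,0,0.2],[0,0,0.1],[0,0,0.03],[0,0,0]],"twist":[[0,0,0],[0,0,0],[0,0,0],[0,0,0],[0,0,0],[0,0,0],[0,0,0],[0,0,0],[0,0,0],[0,0,0],[0,0,0]]}'; python3 -m jog '{"claw":[0,0,0],"xyz":[[0,0,0.02],[0,0,0.02],[0,0,0]],"twist":[[0,0,0],[0,0,0],[0,0,0]]}'
```

```text
clock: 70.38
eef_pos: [555.6, 154.9, 183.6]
tool_rot: [-3.141, -0.001, -0.154]
force: [-0.7, 0.7, -3.4]
width: 31.7
gripper_force: 59.0
clock: 70.75
eef_pos: [555.3, 154.7, 179.4]
tool_rot: [3.142, -0.0, -0.154]
force: [-0.2, 0.2, -2.7]
width: 31.1
gripper_force: 59.0
```

```bash
python3 -m jog '{"claw":[0,0,0],"xyz":[[0,0,0.02],[0,0,0.01],[0,0,0]],"twist":[[0,0,0],[0,0,0],[0,0,0]]}'; python3 -m jog '{"claw":[0,0],"xyz":[[0,0,0.02],[0,0,0]],"twist":[[0,0,0],[0,0,0]]}'; python3 -m jog '{"claw":[0,0],"xyz":[[0,0,0.01],[0,0,0]],"twist":[[0,0,0],[0,0,0]]}'
```

```text
clock: 71.12
eef_pos: [555.3, 154.7, 176.3]
tool_rot: [3.142, 0.0, -0.154]
force: [0.1, -0.4, -3.6]
width: 31.5
gripper_force: 59.0
clock: 71.38
eef_pos: [555.8, 154.8, 175.7]
tool_rot: [-3.141, -0.002, -0.154]
force: [-1.9, -0.5, 6.0]
width: 31.7
gripper_force: 59.6
clock: 71.62
eef_pos: [556.1, 154.8, 175.5]
tool_rot: [-3.141, -0.003, -0.154]
force: [-2.8, -2.1, 10.8]
width: 31.3
gripper_force: 59.1
```

```bash
python3 -m jog '{"claw":[0.35,0.4,0.5,0.7,1,1,1,1,1,1,1,1],"xyz":[[0,0,0],[0,0,0],[0,0,0],[0,0,0],[0,0,0],[0,0,0],[0,0,-0.2],[0,0,-0.4],[0,0,-0.5],[0,0,-0.5],[0,0,-0.3],[0,0,0]],"twist":[[0,0,0],[0,0,0],[0,0,0],[0,0,0],[0,0,0],[0,0,0],[0,0,0],[0,0,0],[0,0,0],[0,0,0],[0,0,0],[0,0,0]]}'; python3 -m jog '{"claw":[1,1,1,1],"xyz":[[-0.4,0.08,0],[-0.37,0.07,0],[0,0,0],[0,0,0]],"twist":[[0,0,0],[0,0,0],[0,0,0],[0,0,0]]}'
python3 - <<'E'
from af import *
D=snap("wrist")
for s in (-85,0,85): print(s,best(D,s))
print([(np.round(b["rect"]).astype(int).tolist(),round(b["score"],2)) for b in optics.boxes_of("wrist","arch1")[:4]])
print("tray",[(np.round(b["rect"]).astype(int).tolist(),round(b["score"],2)) for b in optics.boxes_of("wrist","tray")[:2]])
m=body(TRAY)([558,158,-.153]); p=np.array([proj(D,m[k])[0] for k in list(m)[:4]]); lo,hi=p.min(0),p.max(0); print("pred tray",np.r_[lo,hi-lo].round())
E
```

```text
clock: 73.12
eef_pos: [556.4, 155.3, 366.0]
tool_rot: [-3.139, -0.005, -0.154]
force: [-0.6, -0.1, 0.2]
width: 85.2
gripper_force: 0.0
clock: 73.62
eef_pos: [477.3, 151.4, 362.8]
tool_rot: [3.141, 0.0, -0.154]
force: [-0.2, 0.2, 0.1]
width: 85.4
gripper_force: 0.0
-85 (np.float64(0.81), array([-8.5e+01,  2.0e+00, -5.0e-02, -7.0e-02]), np.float64(0.72))
0 (np.float64(0.79), array([ 6.  ,  5.5 , -0.06,  0.  ]), np.float64(0.41))
85 (np.float64(0.8), array([ 8.35e+01,  1.50e+00,  1.00e-02, -3.00e-02]), np.float64(0.79))
[([212, 88, 53, 15], 0.95), ([216, 12, 52, 40], 0.94), ([216, 150, 55, 41], 0.81), ([497, 163, 15, 10], 0.63)]
tray [([157, 34, 116, 132], 0.65)]
pred tray [212.  34.  62. 132.]
```

```bash
python3 -m jog '{"claw":[1,1,0.5,0,0,0],"xyz":[[-0.11,0.42,0],[-0.11,0.42,0],[-0.11,0.42,0],[-0.11,0.42,0],[0,0,0],[0,0,0]],"twist":[[0,0,0],[0,0,0],[0,0,0],[0,0,0],[0,0,0],[0,0,0]]}'; python3 -m jog '{"claw":[0,0,0,0,0,0,0,0,0,0,0,0],"xyz":[[0,0,0.1],[0,0,0.1],[0,0,0.1],[0,0,0.1],[0,0,0.1],[0,0,0.1],[0,0,0.1],[0,0,0.1],[0,0,0.1],[0,0,0.1],[0,0,0],[0,0,0]],"twist":[[0,0,-0.055],[0,0,-0.055],[0,0,-0.055],[0,0,-0.055],[0,0,-0.055],[0,0,-0.055],[0,0,-0.055],[0,0,-0.055],[0,0,-0.055],[0,0,-0.055],[0,0,0],[0,0,0]]}'
python3 - <<'E'
from h import *
D=snap("wrist");r=red(D);print(r)
print(least_squares(lambda x:(proj(D,[x[0],x[1],72])[0]-r[0][1]),[450,-10]).x)
E
```

```text
clock: 74.53
eef_pos: [408.4, -7.2, 363.4]
tool_rot: [-3.141, -0.0, -0.154]
force: [0.8, 0.6, -1.5]
width: 12.1
gripper_force: 0.0
clock: 76.03
eef_pos: [408.3, -6.9, 263.5]
tool_rot: [3.141, -0.001, 1.573]
force: [0.5, 0.5, -0.2]
width: -0.3
gripper_force: 0.0
[(np.int32(246), array([292.1, 169.2]))]
[455.56572132  -7.01003183]
```

```bash
python3 -m jog '{"claw":[0,0,0,0,0,0,0,0,0],"xyz":[[0,-0.01,0.2],[0,0,0.3],[0,0,0.3],[0,0,0.3],[0,0,0.3],[0,0,0.3],[0,0,0.25],[0,0,0.08],[0,0,0]],"twist":[[0,0,0],[0,0,0],[0,0,0],[0,0,0],[0,0,0],[0,0,0],[0,0,0],[0,0,0],[0,0,0]]}'; python3 -m jog '{"claw":[0,0,0,0,0,0,0,0],"xyz":[[0,0.1,0],[0,0.1,0],[0,0.1,0],[0,0.1,0],[0,0.1,0],[0,0.1,0],[0,0.06,0],[0,0,0]],"twist":[[0,0,0],[0,0,0],[0,0,0],[0,0,0],[0,0,0],[0,0,0],[0,0,0],[0,0,0]]}'; python3 -m jog '{"claw":[0,0],"xyz":[[0,0.03,0],[0,0,0]],"twist":[[0,0,0],[0,0,0]]}'
```

```text
clock: 77.2
eef_pos: [407.1, -7.4, 60.4]
tool_rot: [3.141, 0.0, 1.574]
force: [0.2, -0.5, 1.1]
width: 0.0
gripper_force: 0.0
clock: 78.2
eef_pos: [473.6, -7.3, 60.2]
tool_rot: [3.141, -0.001, 1.574]
force: [-0.6, 0.0, 0.1]
width: -0.3
gripper_force: 0.0
clock: 78.45
eef_pos: [475.7, -7.4, 60.3]
tool_rot: [-3.142, 0.0, 1.574]
force: [-0.7, -2.2, 0.2]
width: 0.1
gripper_force: 0.2
```

```bash
python3 -m jog '{"claw":[0,0],"xyz":[[0,0.03,0],[0,0,0]],"twist":[[0,0,0],[0,0,0]]}'; python3 -m jog '{"claw":[0,0],"xyz":[[0,0.02,0],[0,0,0]],"twist":[[0,0,0],[0,0,0]]}'; python3 -m jog '{"claw":[0,0,0,0,0,0,0,0,0,0,0],"xyz":[[0,-0.2,0],[0,-0.2,0],[0,0,-0.3],[0,0,-0.5],[0,0,-0.5],[0,0,-0.5],[0,0,-0.5],[0,0,-0.5],[0,0,-0.5],[0,0,-0.1],[0,0,0]],"twist":[[0,0,0],[0,0,0],[0,0,0],[0,0,0],[0,0,0],[0,0,0],[0,0,0],[0,0,0],[0,0,0],[0,0,0],[0,0,0]]}'; python3 -m jog '{"claw":[0,0,0,0,0,0],"xyz":[[0.42,0.3,0],[0.42,0.3,0],[0.42,0.3,0],[0,0,0],[0,0,0],[0,0,0]],"twist":[[0,0,0],[0,0,0],[0,0,0],[0,0,0],[0,0,0],[0,0,0]]}'
python3 - <<'E'
from af import *
D=snap("wrist")
for s in (-85,5,85): print(s,best(D,s))
r=red(D);print(r,least_squares(lambda x:(proj(D,[x[0],x[1],72])[0]-r[0][1]),[500,-7]).x)
print("tray",[(np.round(b["rect"]).astype(int).tolist(),round(b["score"],2)) for b in optics.boxes_of("wrist","tray")[:2]])
m=body(TRAY)([558,158,-.153]); p=np.array([proj(D,m[k])[0] for k in m]); lo,hi=p.min(0),p.max(0); print("pred tray",np.r_[lo,hi-lo].round())
T=snap("top"); print("pegs",[(np.round(b["rect"]).astype(int).tolist(),round(b["score"],2)) for b in optics.boxes_of("top","arch1")[:6]])
E
```

```text
clock: 78.7
eef_pos: [477.4, -7.4, 60.1]
tool_rot: [-3.139, 0.0, 1.574]
force: [-4.4, -0.1, -0.3]
width: -0.0
gripper_force: 2.1
clock: 78.95
eef_pos: [477.6, -7.5, 60.0]
tool_rot: [-3.136, 0.001, 1.575]
force: [-7.1, 1.5, 4.0]
width: -0.0
gripper_force: 4.1
clock: 80.32
eef_pos: [441.2, -7.7, 400.6]
tool_rot: [3.14, 0.001, 1.574]
force: [-0.2, -0.6, -1.0]
width: -0.2
gripper_force: 0.0
clock: 81.08
eef_pos: [529.8, 117.3, 399.7]
tool_rot: [-3.141, 0.001, 1.573]
force: [-0.1, -0.0, -0.2]
width: 0.2
gripper_force: 0.0
-85 (np.float64(0.76), array([-8.5e+01, -1.0e+00,  2.0e-02, -2.0e-02]), np.float64(0.71))
5 (np.float64(0.75), array([ 5.  , -1.5 ,  0.01,  0.08]), np.float64(0.67))
85 (np.float64(0.78), array([ 8.65e+01,  0.00e+00, -1.00e-02, -3.00e-02]), np.float64(0.75))
[(np.int32(119), array([238.1, 220.1]))] [505.58797345  -6.62168301]
tray [([208, 41, 126, 114], 0.63)]
pred tray [203.  44. 131. 114.]
pegs [([197, 216, 26, 11], 0.52), ([366, 257, 26, 10], 0.5), ([268, 167, 126, 47], 0.4)]
```

```bash
python3 -c "
from cell import order
print(order.finish_job())"
```

```text
the job is handed in; nothing more can be done
None
```

I handed the job in at about 81 s: my last look showed all three arches that were present hanging upright and apart on the bar, the tray centred under it and the toggle at its on stop. The middle arch was knocked askew partway, so I turned the dryer off, re-hung the arch and switched it on again. No verdict came back.

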